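Put the float in the bakery till with the power out

ROBOT

A 6-joint arm with a two-finger parallel gripper is mounted at the origin on the work surface. World frame = base frame: x ahead of the robot, y to its left, z up, the work surface at z = 0. Lengths are in m, angles in rad, forces in N, time in s.
With the tool pointing down it reaches from about 0.25 to 0.725 m from the base axis. Payload 4 kg.
Tool frame: the origin (TCP) lies on the centre line of the jaws, within the pads' length; the fingertips stand 25 mm ahead of it and the grasp point (between the pads) lies 6 mm ahead of it; z points along the fingers, x is the direction in which the jaws open and shut, and the axes are right-handed (so a half turn about z gives the same grasp; the last joint's range is limited). The gripper opens to 85 mm and grips with 20 to 120 N. Pads are 22 mm wide; open, the fingers measure 114 mm over their backs; the gripper's body (76 mm by 85 mm) begins 54 mm behind the grasp point. The pads swing forward as they close: fully open they stand 13 mm farther back than shut.
Start: joints at [-1.148, 0.241, 0.005, 1.335, 0, 1.571], TCP at [0.205, -0.456, 0.256] pointing down, gripper open.
Joint ranges: [-2.72, 2.72], [-1.05, 1.87], [-1.09, 1.28], [-1.99, 2.15], [-1.42, 1.44], [-3.14, 3.14]. Speed limits (rad/s): [2.79, 2.79, 3.14, 3.14, 3.14, 3.14].

INTERFACE

Orientations are given as a unit quaternion [x, y, z, w].
In Python, from workcell import bot, imaging, order gives the robot as it stands.
- The arm moves only by the tool carry_out, never from a script. Its argument "moves" is a list of rows, each a list of 5 numbers: the shift along the tool's x, y, z scaled (see below), then the turn about the tool's z scaled (see below), then the opening, from -1 (shut) to 1 (fully open). In form: [[tx, ty, tz, roll, hand], ...]. A call has 1 to 20 rows; each row is the pose to reach, as a shift and turn from the pose commanded when the call began, along the tool's axes at that moment; what a row does not reach only later rows make up. The controller multiplies each number of a shift by 0.1 m and each number of a turn by 90 degrees. A row lasts 1/10 s, in which the tool goes at most 50 mm and 8.59 degrees, less where a joint would pass 70% of its speed; a pose out of reach is approached as far as the arm can. A call with a number of a shift or a turn outside -1 to 1 is refused whole. A call with a gripper value outside its range is refused whole. The fingers move at their own pace and stop on an object; the grip force is fixed at half the most. Time passes only in rows, so rows that repeat a pose let the fingers close. It gives the time, the measured TCP pose, the force and the opening at its end, in the units of the state.
- bot.get_obs(): the state, without advancing time (a new reading comes with each control period).
- imaging.camera(name): name is "scene" or "side" or "wrist"; returns the picture (384x512x3 uint8, red, green, blue); there is no depth.
- imaging.camera_model(name): a dict with "fovy" (degrees; the focal length in pixels is half the picture's height over the tangent of half this angle, whatever the lens; pixels are square), "cx", "cy" (the principal point, pixels), "eye" and "rotation" of the camera in the world. Camera axes: x right, y up, looking along -z (the intrinsics and any distortion apply to the point x, -y, -z); pixel columns grow to the right and rows downward; lengths in m; the calibration is good to about 2 mm. The wrist camera is an equidistant fisheye: a pixel r from the principal point sees the ray r / f radians off the axis. A picture is of the moment at which its call begins: read the wrist's pose just before it. camera_model takes no time and is no camera call; for the wrist camera it gives the pose at the moment of the call.
- order.job_done(): hands the job in, once; it reports no verdict.
The state is a dict: "clock": time; "joint_pos": joint angles; "joint_vel": joint speeds; "tau": joint torques, N m; "eef_pos": TCP position; "tool_rot": TCP orientation; "ft_force": force on the tool from outside, world axes, zero at the start; "ft_torque": the same for the moment, N m; "grip_width": finger opening in m.
Only numpy, scipy, OpenCV 4.12 (cv2) and the standard library are available. Lean on these libraries where they do the work, as an engineer would, in place of code of your own. Each camera call takes 0.05 s, during which the arm holds its last target.

TASK

The power is out, so open the shop's till by hand: turn its key clockwise past the click to unlocked, push the wooden dowel from the pen tray into the small hole in the till's back until the catch lets go and the drawer springs out, and lay the dowel back in the pen tray. Set every coin cassette (a small trough with a row of coins) from the counter flat in the open drawer, the long ones in the left-hand bay and the short ones in the right-hand bay (as seen by a cashier facing the drawer), then push the drawer shut until it latches and turn the key back past the click to locked. Leave the other things on the counter where they are.

Things in the scene. Friction and masses are not known exactly. Their poses are not given: they have to be found in the camera images.
- till: The till, fixed; origin under the middle of its case. Its axes: -x out of its front (the drawer opens that way), +x out of its back, +y to the left of a cashier facing the drawer. Drawer box 320 mm deep (x), 300 wide, 86 tall. On it the register: keyboard rising from 120 to a level deck at 150 mm; set 30 mm in from the box's back; printer and displays, up to 235 mm, on the deck's left half.
- till_hole (a point): Centre of the release hole at the outer face of the back of the till's drawer box, 45 mm above the counter, mid-width; round, 24 mm across, ringed by a bright steel bush 3 mm proud. Axes as the till's: push the dowel in along -x. The back plate is 6 mm thick; the catch's sprung steel plate waits behind it, 14 mm inside the outer face.
- till_catch (a joint): Turn of the drawer's catch inside the till (rad), 0 at rest, at most 0.30. The dowel turns it by pressing its plate through the hole with about 3 to 6 N; it lets the drawer go at 0.15 to 0.2 rad, the dowel's tip 23 to 26 mm inside the outer face (at 30 mm it surely has), and springs back by itself. While the key is locked it is blocked after 0.03 rad.
- till_key (a joint): Turn of the key (rad): 0 locked, 1.10 unlocked, clockwise seen from above grows. A sprung detent stands in the middle at 0.55: about 0.14 N m carries the key over it, then it snaps on to the far end, or back if let go before.
- till_key_bow (a point): Centre of the key's flat black bow: 26 mm wide along its own x axis, 9 mm thick along its own y axis, 28 mm tall (14 mm above and below this point), 174 mm above the counter and 24 mm above the deck (a steel collar under it stands 6 mm off the deck). It turns about the vertical through this point, its axes with it; when locked its x axis is the till's x axis.
- till_drawer (a joint): How far the drawer is out (m): 0 to 0.0015 shut and latched, 0.145 fully out; it can be pressed in to -0.003. A spring of 5 to 7 N pushes it out when the catch lets go. Pushing it shut takes up to 13 N over the last 20 mm, where it rides over the catch and latches by itself, if the key is unlocked.
- drawer_front (a point): Middle of the drawer's front face (296 mm wide, from 8 to 78 mm above the counter), 43 mm above the counter; moves with the drawer, axes as the till's: the drawer goes out along -x. Push here along +x to shut it.
- bay_left (a point): Centre of the floor of the drawer's left-hand coin bay (till's +y side), for long cassettes; moves with the drawer, axes as the till's. Inside 112 mm (x) by 130 mm (y). Above the counter: floor 20 mm, drawer front at the -x end 78, back wall 50, divider 48, outer side 54 mm. Drawer fully out: the case's edge is 27 mm beyond the back wall; shut: the bay is covered.
- bay_right (a point): The same for the right-hand coin bay (till's -y side), for the short cassettes; same size.
- dowel_center (a point): Centre of the plain beech dowel, 16 mm thick, 200 mm long along its own x axis, 28 g; lies in the pen tray at the start.
- pen_tray_in (a point): Centre of the inner floor of the aluminium pen tray, 4 mm above the counter; inside 256 mm along its own x axis, 108 mm along y, rim 8 mm above the counter. It is fixed. A pen, 9 mm thick and 130 mm long, lies in it about 40 mm to its -y side (along x), the dowel about 12 mm to its +y side.
- coins_long_a_center (a point): Centre of a long coin cassette: a dark plastic trough, flat underneath, holding a row of coins on edge; handles as a box 96 mm long along its own x axis, 28 mm wide, 27 mm tall, about 330 g. Stands flat on the counter at the start, or is absent.
- coins_long_b_center (a point): Centre of a long coin cassette: a dark plastic trough, flat underneath, holding a row of coins on edge; handles as a box 96 mm long along its own x axis, 28 mm wide, 27 mm tall, about 330 g. Stands flat on the counter at the start, or is absent.
- coins_short_a_center (a point): Centre of a short coin cassette: a dark plastic trough, flat underneath, holding a row of coins on edge; handles as a box 58 mm long along its own x axis, 28 mm wide, 27 mm tall, about 220 g. Stands flat on the counter at the start, or is absent.
- coins_short_b_center (a point): Centre of a short coin cassette: a dark plastic trough, flat underneath, holding a row of coins on edge; handles as a box 58 mm long along its own x axis, 28 mm wide, 27 mm tall, about 220 g. Stands flat on the counter at the start, or is absent.
- sauce_jar: Bystander, not to be disturbed: red sauce jar, 68 mm across, 125 mm tall; origin under its centre.
- jam_jar: Bystander, not to be disturbed: dark jam jar, 66 mm across, 85 mm tall; origin under its centre.
- price_card: Bystander, not to be disturbed: slate price card 90 mm wide, 75 mm tall, on a wooden foot; origin under its centre.
- change_dish: Bystander, not to be disturbed: shallow glass change dish, 150 mm across, 14 mm tall; origin under its centre.
- calculator: Bystander, not to be disturbed: desk calculator 150 x 100 x 21 mm; origin under its centre.
- tape_dispenser: Bystander, not to be disturbed: dark tape dispenser 140 x 60 mm, 80 mm tall; origin under its centre.
- grissini_jar: Bystander, not to be disturbed: glass jar with wooden lid, 94 mm across, 134 mm tall; origin under its centre.
There are look-alikes about, which are no part of the job. What is shaped like the part that bears coins_long_a_center but green or turquoise is not meant.

How it is judged:
By the outcome, as a careful person would: the job done as asked, in the order asked, and still so for the second after the job is handed in, with the robot touching nothing.
Of coins_long_a, coins_long_b, coins_short_a, coins_short_b only 2 to 4 are there at a start; the rules pass over those that are not, and their reading is None.
At some moment in a run one of coins_long_a, coins_long_b, coins_short_a, coins_short_b may be knocked a few centimetres aside while the robot is not near it.
Once in a run the grip may slacken for a moment while it holds something.
It also fails if it takes over 210 s, if anything falls off the work surface, if the arm or the gripper's body presses on something with over 40 N, if the wrist force passes 120 N, or if a joint passes its speed limit or range.

## Working session

There is one attempt and no reset: what is moved stays moved. The work goes in short steps, Python scripts to look and compute and a tool call to move; the robot and the scene stay as the last step left them, time stands still between calls to the robot, and variables do not carry over. Pictures are saved under pics/ and viewed, and the job is handed in when it is done.

Besides the shell and the picture viewer there is one more tool, called after "Request:" as name([rows], argument=value, ...), one row to a line, values as JSON. carry_out: Moves the arm, as the interface text tells. Its arguments: {"type":"object","properties":{"moves":{"type":"array","items":{"type":"array","items":{"type":"number","minimum":-1,"maximum":1}}}},"required":["moves"]}

```bash
ls; mkdir -p pics
python3 - <<'E'
from workcell import bot, imaging, order
import cv2
print(bot.get_obs())
for n in ["scene","side","wrist"]:
    m=imaging.camera_model(n); print(n,m)
    cv2.imwrite(f"pics/{n}0.png",cv2.cvtColor(imaging.camera(n),cv2.COLOR_RGB2BGR))
E
```

```text
pics
{'clock': 0.0, 'joint_pos': array([-1.14803384e+00,  2.41385830e-01,  3.69284507e-03,  1.33520111e+00,
        4.97727606e-06,  1.57083681e+00]), 'joint_vel': array([-7.62447208e-05, -1.83955547e-04,  2.65696287e-04, -8.29817326e-04,
        7.99579356e-05, -5.86801898e-05]), 'tau': array([-1.38636558e-03, -3.72319508e+01,  2.52408171e+01,  1.68984721e-02,
       -1.71358856e-04, -1.40715548e-05]), 'eef_pos': array([ 0.20489758, -0.45543585,  0.25541449]), 'tool_rot': array([ 8.39715075e-01, -5.43026236e-01, -8.79436732e-04, -5.71626494e-04]), 'ft_force': array([-0.61487532, -0.28297251, -0.26884303]), 'ft_torque': array([ 0.03372438, -0.0024684 , -0.00976496]), 'grip_width': 0.08535295599634124}
scene {'fovy': 53.99810723663389, 'cx': 249.0938065555392, 'cy': 189.05479877279242, 'eye': array([0.83175557, 0.46373752, 1.14370008]), 'rotation': array([0.07566587, 0.23789292, 0.92433705, 0.28858735])}
side {'fovy': 48.621346204931896, 'cx': 255.07259961740127, 'cy': 192.24135858843354, 'eye': array([ 1.07739836, -0.61958975,  1.23655547]), 'rotation': array([0.29520487, 0.1161068 , 0.3243765 , 0.89115273])}
wrist {'fovy': 65.70646984690485, 'cx': 252.33680388090573, 'cy': 186.1021851476057, 'eye': array([ 0.26995209, -0.42595749,  0.37272022]), 'rotation': array([-0.1178977 ,  0.0769889 , -0.53809798,  0.83103755])}
```

View pics/scene0.png

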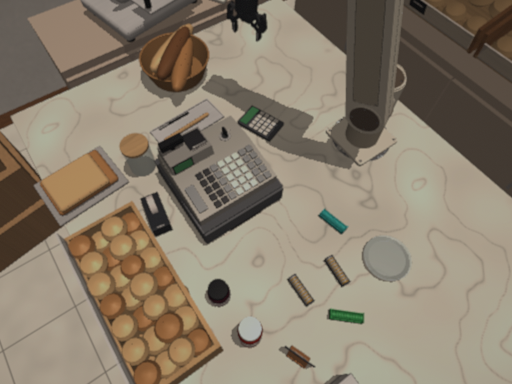

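View pics/side0.png

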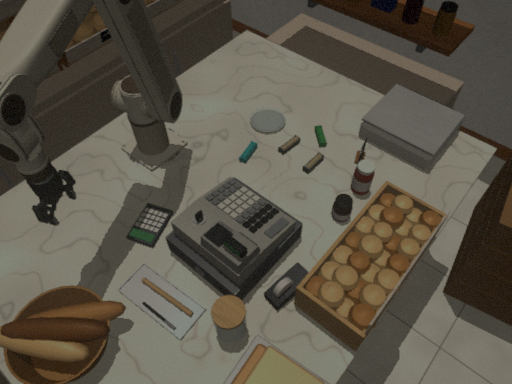

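View pics/wrist0.png

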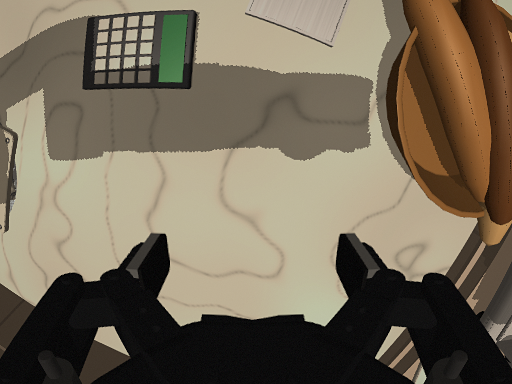

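```bash
cat > h.py <<'E'
import numpy as np, cv2
from scipy.spatial.transform import Rotation as R
from workcell import bot, imaging, order
W,H=512,384
def ray(name,px,m=None):
    m=m or imaging.camera_model(name)
    f=H/2/np.tan(np.radians(m['fovy']/2))
    px=np.atleast_2d(np.float64(px)); d=(px-[m['cx'],m['cy']])
    if name=='wrist':
        r=np.linalg.norm(d,axis=1)+1e-9; th=r/f
        v=np.c_[d[:,0]/r*np.sin(th),-d[:,1]/r*np.sin(th),-np.cos(th)]
    else:
        v=np.c_[d[:,0]/f,-d[:,1]/f,-np.ones(len(d))]; v/=np.linalg.norm(v,axis=1)[:,None]
    return np.array(m['eye']),R.from_quat(m['rotation']).apply(v)
def plane(name,px,z,m=None):
    e,v=ray(name,px,m); return e+v*((z-e[2])/v[:,2])[:,None]
def proj(name,P,m=None):
    m=m or imaging.camera_model(name)
    f=H/2/np.tan(np.radians(m['fovy']/2))
    c=R.from_quat(m['rotation']).inv().apply(np.atleast_2d(P)-m['eye'])
    if name=='wrist':
        rr=np.hypot(c[:,0],c[:,1])+1e-12; th=np.arctan2(rr,-c[:,2])
        return np.c_[m['cx']+f*th*c[:,0]/rr, m['cy']-f*th*c[:,1]/rr]
    return np.c_[m['cx']-f*c[:,0]/c[:,2], m['cy']+f*c[:,1]/c[:,2]]
def tri(obs):
    A=np.zeros((3,3));b=np.zeros(3);L=[]
    for n,px,m in obs:
        e,v=ray(n,px,m);v=v[0];P=np.eye(3)-np.outer(v,v);A+=P;b+=P@e;L.append((e,P))
    x=np.linalg.solve(A,b); return x,[np.linalg.norm(P@(x-e)) for e,P in L]
def snap(name,fn=None):
    m=imaging.camera_model(name); im=cv2.cvtColor(imaging.camera(name),cv2.COLOR_RGB2BGR)
    if fn: cv2.imwrite('pics/'+fn,im)
    return im,m
def crop(im,x0,y0,x1,y1,s,fn):
    cv2.imwrite('pics/'+fn,cv2.resize(im[y0:y1,x0:x1],None,fx=s,fy=s,interpolation=cv2.INTER_CUBIC))
def st():
    o=bot.get_obs(); r=R.from_quat(o['tool_rot']).as_matrix()
    print('t',round(o['clock'],2),'tcp',o['eef_pos'].round(4),'xaxis deg',round(np.degrees(np.arctan2(r[1,0],r[0,0])),2),'zax',r[:,2].round(3),'w',round(o['grip_width'],4),'F',o['ft_force'].round(1),'q',o['joint_pos'].round(2))
    return o,r
E
python3 - <<'E'
from h import *
s=cv2.imread('pics/scene0.png'); d=cv2.imread('pics/side0.png')
crop(s,250,190,430,384,4,'c1.png'); crop(s,140,90,290,240,4,'c2.png')
crop(d,230,90,400,240,4,'c3.png'); crop(d,100,160,310,340,3.5,'c4.png')
for p in [(301,290),(337,270),(333,221),(346,316)]: print(p,plane('scene',p,0.027))
for p in [(289,145),(313,162),(248,152),(320,136)]: print(p,plane('side',p,0.027))
E
```

```text
(301, 290) [[0.54589783 0.32507469 0.027     ]]
(337, 270) [[0.41859432 0.33986721 0.027     ]]
(333, 221) [[0.32200056 0.20979423 0.027     ]]
(346, 316) [[0.48630264 0.45616998 0.027     ]]
(289, 145) [[0.42698999 0.32220234 0.027     ]]
(313, 162) [[0.54961139 0.31023144 0.027     ]]
(248, 152) [[0.32806978 0.19322648 0.027     ]]
(320, 136) [[0.49167867 0.43827295 0.027     ]]
```

View pics/c1.png

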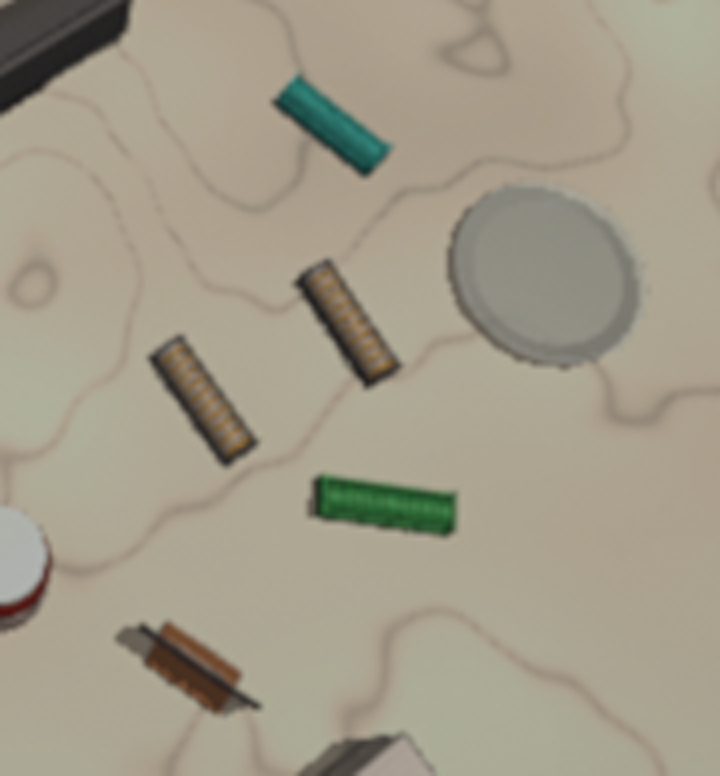

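View pics/c2.png

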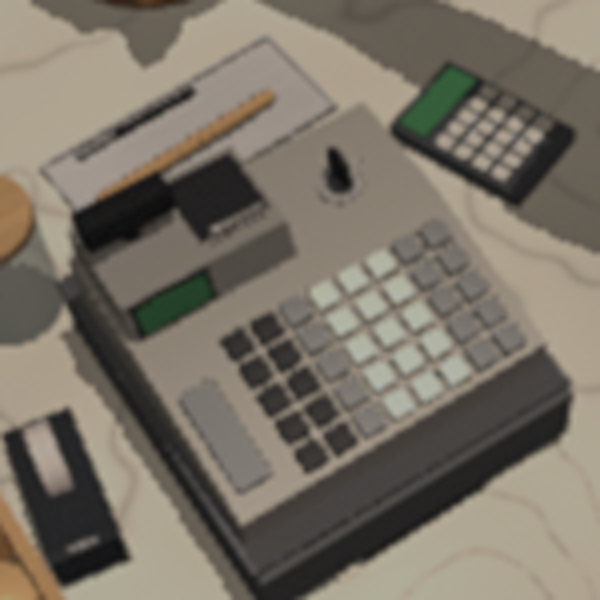

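View pics/c3.png

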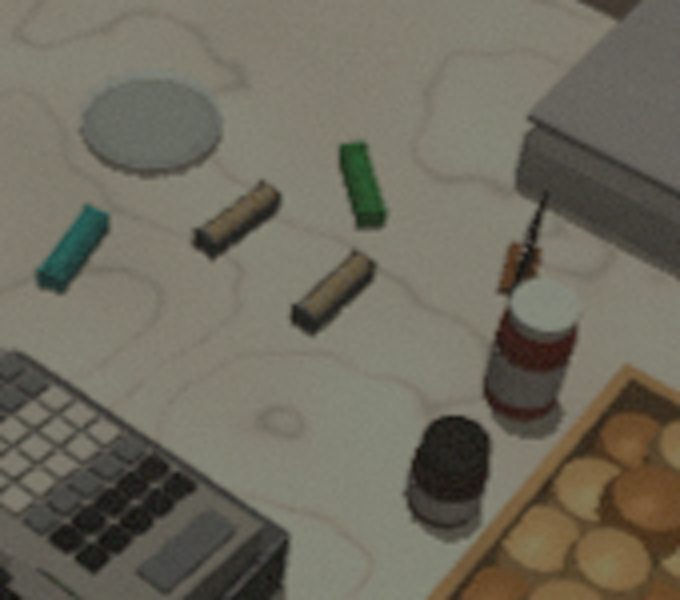

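View pics/c4.png

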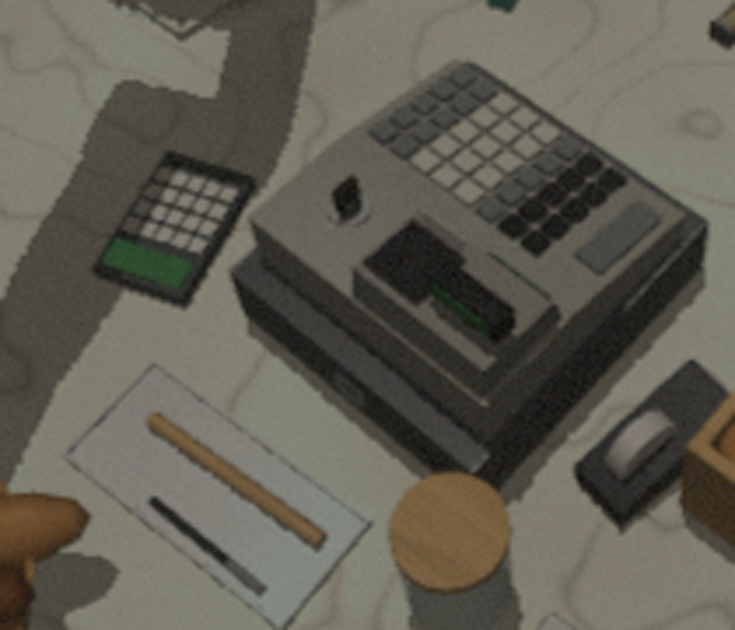

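Run:
```python
from h import *
s=cv2.imread('pics/scene0.png'); d=cv2.imread('pics/side0.png')
st()
def up(c,x0,y0,k): return np.array(c)/k+[x0,y0]
# rough ends (top) in scene crop c1 (offset 250,190, k 4)
S={'A':[(318,268),(382,376)],'B':[(168,345),(240,455)],'teal':[(285,88),(380,160)],'green':[(318,490),(455,510)]}
D={'A':[(205,235),(268,190)],'B':[(305,312),(362,262)],'teal':[(50,275),(98,215)],'green':[(352,150),(370,215)]}
for k in S:
    P=plane('scene',up(S[k],250,190,4),0.027); Q=plane('side',up(D[k],230,90,4),0.027)
    print(k,P[:,:2].round(3).tolist(),np.linalg.norm(P[0]-P[1]).round(3),P.mean(0).round(3),'|',Q[:,:2].round(3).tolist(),np.linalg.norm(Q[0]-Q[1]).round(3),Q.mean(0).round(3))
o,r=st()
tip=o['eef_pos']+0.006*r[:,2]
print(proj('side',tip),proj('wrist',tip),proj('scene',tip))
for z in (0,):
  print(proj('scene',[0,0,0]),proj('side',[0,0,0]))
# till box corners: top deck
# dowel ends
P=plane('scene',up([(105,193),(268,98)],140,90,4),0.012);Q=plane('side',up([(155,418),(320,540)],100,160,3.5),0.012)
print('dowel',P.round(3),Q.round(3))
# key top z 0.188
print('key',plane('scene',up([(337,172)],140,90,4),0.174),plane('side',up([(347,198)],100,160,3.5),0.174), tri([('scene',up((337,172),140,90,4),None),('side',up((347,198),100,160,3.5),None)]))
crop(d,0,120,160,250,4,'c5.png')
```

```text
t 0.15 tcp [ 0.205  -0.4556  0.2556] xaxis deg -65.78 zax [-0.001  0.001 -1.   ] w 0.0858 F [-0.1  0.2  0.9] q [-1.15  0.24  0.    1.34 -0.    1.57]
A [[0.411, 0.296], [0.426, 0.386]] 0.092 [0.418 0.341 0.027] | [[0.416, 0.288], [0.427, 0.374]] 0.087 [0.421 0.331 0.027]
B [[0.542, 0.277], [0.549, 0.371]] 0.094 [0.546 0.324 0.027] | [[0.548, 0.27], [0.552, 0.355]] 0.085 [0.55  0.313 0.027]
teal [[0.333, 0.163], [0.311, 0.255]] 0.095 [0.322 0.209 0.027] | [[0.335, 0.154], [0.319, 0.242]] 0.09 [0.327 0.198 0.027]
green [[0.519, 0.422], [0.447, 0.488]] 0.097 [0.483 0.455 0.027] | [[0.458, 0.472], [0.523, 0.41]] 0.09 [0.491 0.441 0.027]
t 0.15 tcp [ 0.205  -0.4556  0.2556] xaxis deg -65.78 zax [-0.001  0.001 -1.   ] w 0.0858 F [-0.1  0.2  0.9] q [-1.15  0.24  0.    1.34 -0.    1.57]
[[ 63.9625432  209.14691081]] [[253.36573727 258.25438317]] [[246.05823558  34.47349354]]
[[360.02119287 137.17103602]] [[154.38160242 145.51470054]]
dowel [[ 0.603 -0.399  0.012]
 [ 0.42  -0.41   0.012]] [[ 0.42  -0.411  0.012]
 [ 0.615 -0.396  0.012]]
key [[ 0.47337498 -0.1888255   0.174     ]] [[ 0.47700891 -0.1970714   0.174     ]] (array([ 0.47137019, -0.19384251,  0.16590772]), [np.float64(0.0009421780842457243), np.float64(0.0009421780842456908)])
```

View pics/c5.png

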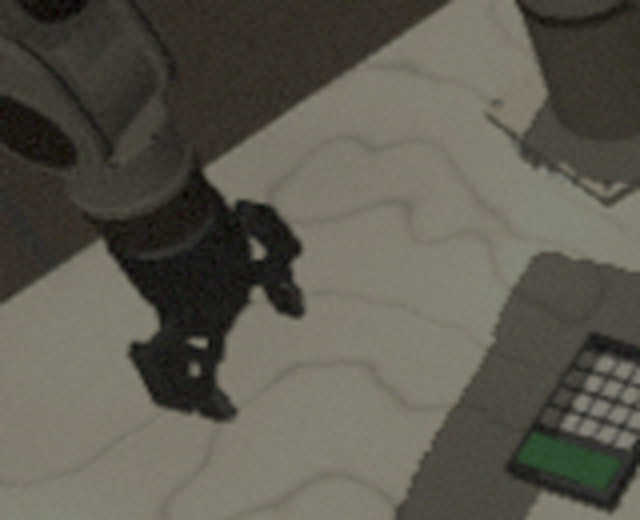

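```bash
cat >> h.py <<'E'
def go(x,y,z,ang=None):
    """numbers for a move from the present measured pose to TCP x,y,z and tool-x angle ang (deg)"""
    o,r=st(); d=r.T@(np.array([x,y,z])-o['eef_pos'])/0.1
    a=np.degrees(np.arctan2(r[1,0],r[0,0])); roll=0 if ang is None else -((ang-a+180)%360-180)/90
    print('move',d.round(3),'roll',round(roll,4))
E
python3 -c "
from h import *
go(.205,-.456,.37,0)"
```

```text
t 0.15 tcp [ 0.205  -0.4556  0.2556] xaxis deg -65.78 zax [-0.001  0.001 -1.   ] w 0.0858 F [-0.1  0.2  0.9] q [-1.15  0.24  0.    1.34 -0.    1.57]
move [ 2.000e-03  1.000e-03 -1.144e+00] roll -0.7308
```

Request:
carry_out([
  [0,0,-0.5,-0.1,1],
  [0,0,-1,-0.2,1],
  [0,0,-1,-0.3,1],
  [0,0,-1,-0.4,1],
  [0,0,-1,-0.5,1],
  [0,0,-1,-0.6,1],
  [0,0,-1,-0.7,1],
  [0,0,-1,-0.73,1],
  [0,0,-1,-0.73,1],
  [0,0,-1,-0.73,1],
])

```text
clock: 1.15
eef_pos: [0.2051, -0.4559, 0.356]
tool_rot: [1.0, -0.002, -0.0, -0.0]
ft_force: [0.2, -0.3, -0.1]
grip_width: 0.0854
```

Request:
carry_out([
  [0.4,-0.3,-0.1,0,1],
  [0.8,-0.5,-0.2,0,1],
  [1,-0.6,-0.3,0,1],
  [1,-0.6,-0.4,0,1],
])

```text
clock: 1.55
eef_pos: [0.3074, -0.3947, 0.3964]
tool_rot: [1.0, 0.001, 0.0, -0.0]
ft_force: [0.6, -1.0, 0.1]
grip_width: 0.0856
```

Request:
carry_out([
  [0.4,-0.3,0,0,1],
  [0.8,-0.5,0,0,1],
  [1,-0.6,0,0,1],
  [1,-0.6,0,0,1],
  [1,-0.6,0,0,1],
])

```text
clock: 2.05
eef_pos: [0.4049, -0.3365, 0.3961]
tool_rot: [1.0, -0.001, -0.001, 0.0]
ft_force: [-0.6, -0.1, 0.4]
grip_width: 0.0853
```

```bash
python3 -c "
from h import *
st();im,m=snap('wrist','w1.png');im2,m2=snap('scene','s1.png')"
```

```text
t 2.05 tcp [ 0.4049 -0.3365  0.3961] xaxis deg -0.1 zax [-0.001 -0.    -1.   ] w 0.0853 F [-0.6 -0.1  0.4] q [-0.69  0.29  0.43  1.71 -0.    0.88]
```

View pics/w1.png

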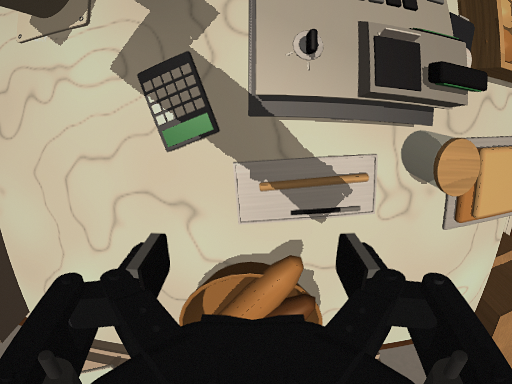

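```bash
python3 -c "
from h import *
im=cv2.imread('pics/w1.png')
crop(im,230,0,500,135,2.9,'c6.png'); crop(im,225,140,395,235,4.5,'c7.png')"
```

```text
(no output)
```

View pics/c6.png

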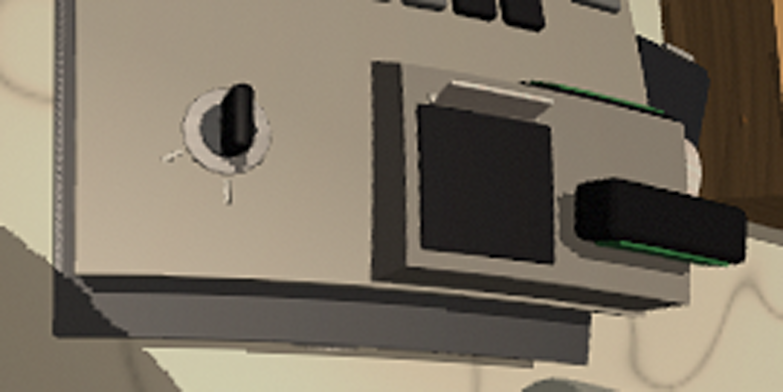

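View pics/c7.png

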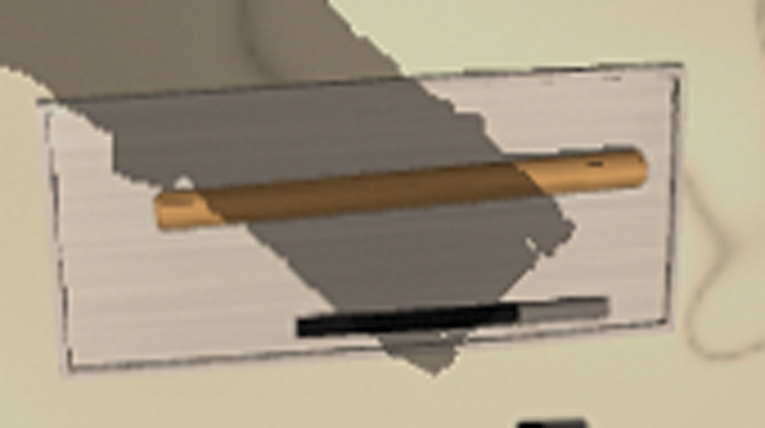

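```bash
cat > w1.py <<'E'
from h import *
import pickle
E
python3 - <<'E'
from h import *
m=imaging.camera_model('wrist')
U=lambda c,x,y,k:np.array(c,float)/k+[x,y]
P=plane('wrist',U([(53,336),(588,362)],230,0,2.9),.086,m); print('boxback',P.round(4),np.linalg.norm(P[0]-P[1]),np.degrees(np.arctan2(*(P[1]-P[0])[[1,0]])))
P=plane('wrist',U([(78,275)],230,0,2.9),.150,m); print('deck corner',P.round(4))
P=plane('wrist',U([(53,0),(53,130),(53,336)],230,0,2.9),.086,m); print('left edge',P.round(4))
P=plane('wrist',U([(240,88),(237,153)],230,0,2.9),.188,m); print('key top ends',P.round(4),P.mean(0), np.linalg.norm(P[0]-P[1]))
P=plane('wrist',U([(227,132)],230,0,2.9),.156,m); print('collar',P.round(4))
P=plane('wrist',U([(40,103),(683,67),(668,330),(66,373)],225,140,4.5),.008,m); print('tray',P.round(4),P.mean(0),np.linalg.norm(P[0]-P[1]),np.linalg.norm(P[1]-P[2]),np.degrees(np.arctan2(*(P[1]-P[0])[[1,0]])),np.degrees(np.arctan2(*(P[2]-P[3])[[1,0]])))
P=plane('wrist',U([(157,211),(646,168)],225,140,4.5),.014,m); print('dowel',P.round(4),P.mean(0),np.linalg.norm(P[0]-P[1]),np.degrees(np.arctan2(*(P[1]-P[0])[[1,0]])))
P=plane('wrist',U([(297,328),(608,308)],225,140,4.5),.008,m); print('pen',P.round(4),P.mean(0))
P=plane('wrist',[(290,285)],.0,m);print('basket',P)
P=plane('wrist',[(458,152)],.134,m);print('grissini lid',P)
E
```

```text
boxback [[ 0.399  -0.2857  0.086 ]
 [ 0.6989 -0.2874  0.086 ]] 0.2998650604943517 -0.33776497401542666
deck corner [[ 0.4104 -0.2569  0.15  ]]
left edge [[ 0.3998 -0.113   0.086 ]
 [ 0.3996 -0.1825  0.086 ]
 [ 0.399  -0.2857  0.086 ]]
key top ends [[ 0.4712 -0.1836  0.188 ]
 [ 0.4697 -0.2096  0.188 ]] [ 0.47046631 -0.19657474  0.188     ] 0.02607958322347672
collar [[ 0.472  -0.1952  0.156 ]]
tray [[ 0.3724 -0.3707  0.008 ]
 [ 0.6323 -0.3544  0.008 ]
 [ 0.6386 -0.4689  0.008 ]
 [ 0.3805 -0.4835  0.008 ]] [ 0.50593008 -0.41936735  0.008     ] 0.2604457178260544 0.114673135357939 3.5819300519508417 3.252181994615054
dowel [[ 0.4175 -0.4126  0.014 ]
 [ 0.6169 -0.3954  0.014 ]] [ 0.51719479 -0.40396932  0.014     ] 0.20021450696042478 4.928682291812317
pen [[ 0.4749 -0.4644  0.008 ]
 [ 0.6089 -0.458   0.008 ]] [ 0.54190725 -0.46119516  0.008     ]
basket [[ 0.48197834 -0.63098567  0.        ]]
grissini lid [[ 0.72128877 -0.3228822   0.134     ]]
```

Request:
carry_out([
  [0.3,-0.4,0.3,0,0],
  [0.6,-0.8,0.6,0,0],
  [0.66,-1,0.8,0,0],
  [0.66,-1,0.8,0,0],
])

```text
clock: 2.55
eef_pos: [0.4698, -0.2332, 0.3119]
tool_rot: [1.0, 0.001, -0.004, -0.002]
ft_force: [-0.5, -0.7, -0.4]
grip_width: 0.0428
```

```bash
python3 -c "
from h import *
go(.471,-.196,.25,-.3); im,m=snap('wrist','w2.png')
U=lambda c,x,y,k:np.array(c,float)/k+[x,y]
for p in [(0.4708,-.183,.188),(.4708,-.209,.188),(.471,-.196,.156)]: print(proj('wrist',p,m))
crop(im,150,60,400,240,3.2,'c8.png')"
```

```text
t 2.55 tcp [ 0.4698 -0.2332  0.3119] xaxis deg 0.08 zax [-0.008  0.005 -1.   ] w 0.0428 F [-0.5 -0.7 -0.4] q [-0.46  0.28  0.2   1.5   0.    1.11]
move [ 0.018 -0.368  0.621] roll 0.0043
[[254.40513522 128.83456712]]
[[254.36299031 160.20139371]]
[[254.61040358 139.8472006 ]]
```

View pics/c8.png

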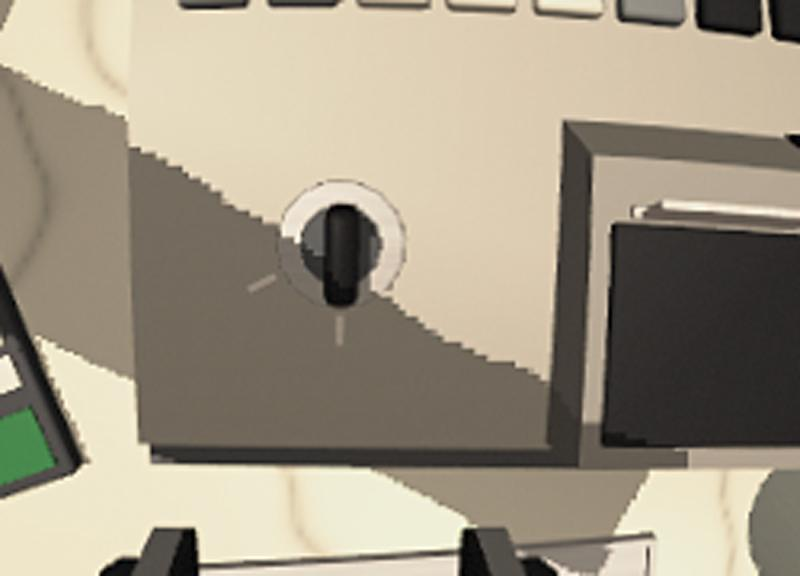

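Request:
carry_out([
  [0.02,-0.3,0.3,0,0],
  [0.02,-0.37,0.5,0.003,0],
  [0.02,-0.37,0.5,0.003,0],
  [0.02,-0.37,0.5,0.003,0],
  [0.02,-0.37,0.5,0.003,0],
])

```text
clock: 3.1
eef_pos: [0.4741, -0.2011, 0.2684]
tool_rot: [1.0, -0.004, 0.002, 0.001]
ft_force: [-0.0, -0.1, 0.4]
grip_width: 0.0429
```

```bash
python3 -c "
from h import *
go(.471,-.196,.186,-.3); im,m=snap('wrist','w3.png')
for p in [(0.4708,-.183,.188),(.4708,-.209,.188),(.471,-.196,.156)]: print(proj('wrist',p,m))
crop(im,150,60,400,300,3.2,'c8.png')"
```

```text
t 3.1 tcp [ 0.4741 -0.2011  0.2684] xaxis deg -0.47 zax [ 0.003 -0.002 -1.   ] w 0.0429 F [-0.  -0.1  0.4] q [-0.4   0.26  0.07  1.37 -0.    1.18]
move [-0.034 -0.052  0.824] roll -0.0019
[[246.46624216 180.16215938]]
[[247.032798   215.26641787]]
[[247.54974079 185.32520747]]
```

View pics/c8.png

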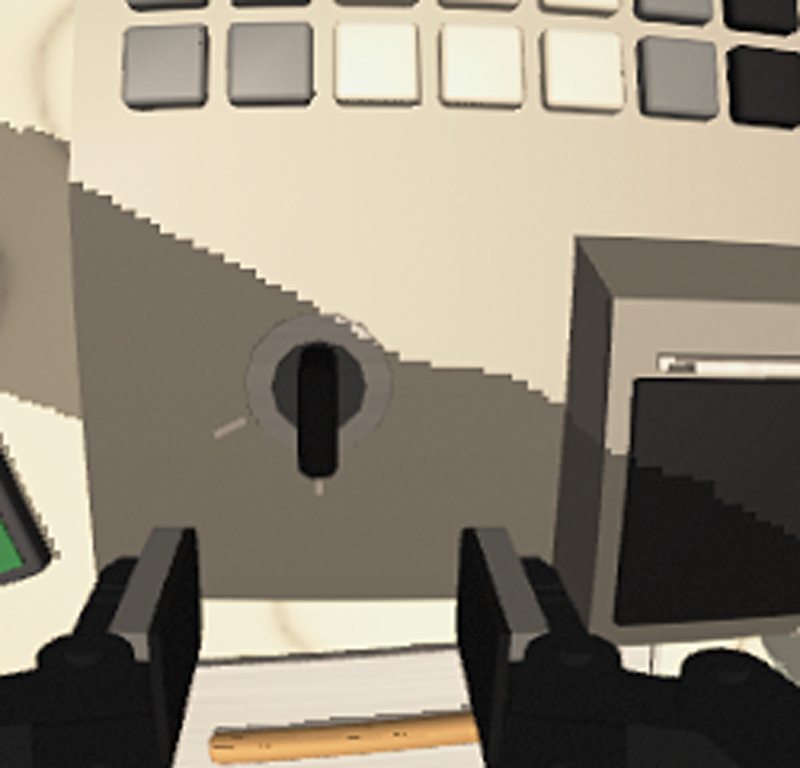

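```bash
python3 -c "
from h import *
o,r=st(); im,m=snap('wrist')
print(plane('wrist',[(249.4,209.4)],.188,m),plane('wrist',[(249.4,181)],.156,m),plane('wrist',[(249.4,181)],.150,m))
cv2.imwrite('pics/w4.png',im);crop(im,200,130,300,230,6,'c9.png')
e,v=ray('wrist',[(249.4,209.4)],m);print(e)
"
```

```text
t 3.15 tcp [ 0.4742 -0.201   0.2683] xaxis deg -0.45 zax [ 0.003 -0.002 -1.   ] w 0.043 F [ 0.1 -0.3  0.4] q [-0.4   0.26  0.07  1.37 -0.    1.18]
[[ 0.47258861 -0.20427261  0.188     ]] [[ 0.47256393 -0.19217412  0.156     ]] [[ 0.47251109 -0.19382143  0.15      ]]
[ 0.47458381 -0.12920149  0.38536495]
```

View pics/c9.png

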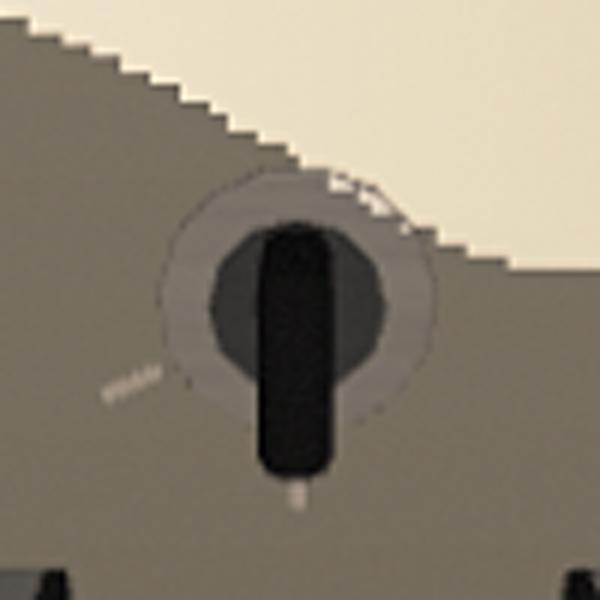

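Request:
carry_out([
  [-0.02,-0.08,0.2,0,0],
  [-0.02,-0.08,0.4,0,0],
  [-0.02,-0.08,0.5,0,0],
  [-0.02,-0.08,0.5,0,0],
])

```text
clock: 3.6
eef_pos: [0.4709, -0.1914, 0.2154]
tool_rot: [1.0, -0.003, -0.001, -0.0]
ft_force: [0.2, 0.6, -0.1]
grip_width: 0.0428
```

```bash
python3 -c "
from h import *
go(.472,-.193,.186,-.3); im,m=snap('wrist','w5.png')
crop(im,120,100,380,300,3,'c9.png')
"
```

```text
t 3.6 tcp [ 0.4709 -0.1914  0.2154] xaxis deg -0.38 zax [-0.002  0.001 -1.   ] w 0.0428 F [ 0.2  0.6 -0.1] q [-0.39  0.28 -0.05  1.24 -0.    1.19]
move [0.012 0.016 0.294] roll -0.0008
```

View pics/c9.png

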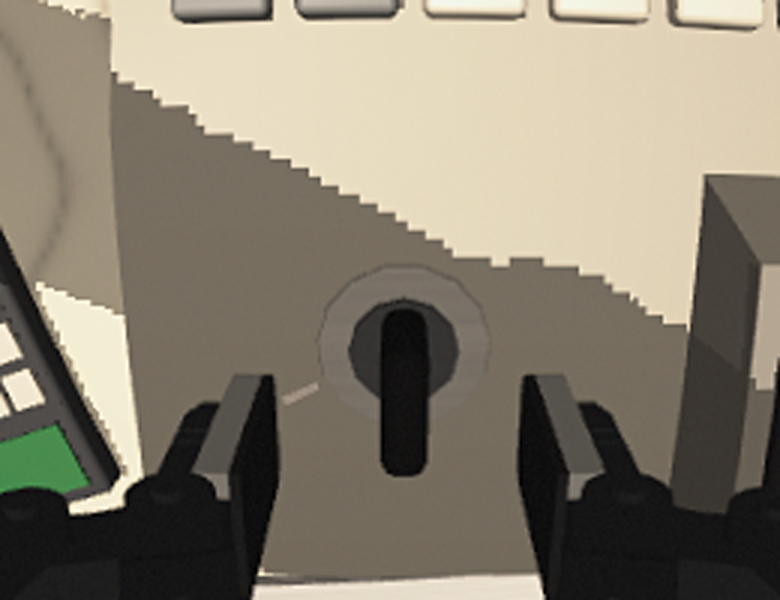

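Request:
carry_out([
  [0.01,0,0.15,0,0],
  [0.01,0,0.29,0,0],
  [0.01,0,0.29,0,0],
  [0.01,0,0.29,0,0],
])

```text
clock: 4.05
eef_pos: [0.4731, -0.1917, 0.1883]
tool_rot: [1.0, -0.003, 0.001, 0.0]
ft_force: [-0.3, -0.9, 0.2]
grip_width: 0.0426
```

```bash
python3 -c "
from h import *
go(.472,-.193,.186,-.3); im,m=snap('wrist','w6.png')
crop(im,120,100,380,300,3,'c10.png')
"
```

```text
t 4.05 tcp [ 0.4731 -0.1917  0.1883] xaxis deg -0.36 zax [ 0.001 -0.001 -1.   ] w 0.0426 F [-0.3 -0.9  0.2] q [-0.38  0.3  -0.1   1.17 -0.    1.19]
move [-0.011  0.013  0.023] roll -0.0006
```

View pics/c10.png

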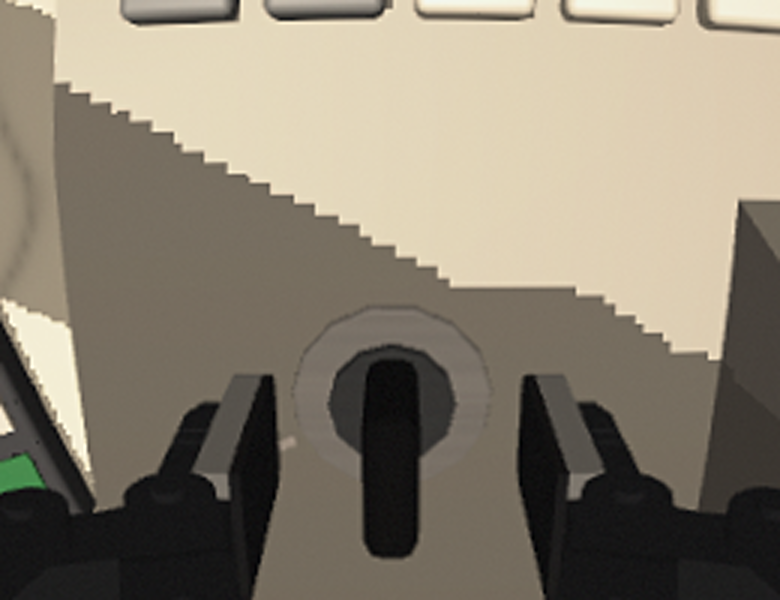

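Request:
carry_out([
  [-0.01,0.005,0.02,0,0],
  [-0.01,0.005,0.02,0,-0.5],
  [-0.01,0.005,0.02,0,-1],
  [-0.01,0.005,0.02,0,-1],
  [-0.01,0.005,0.02,0,-1],
  [-0.01,0.005,0.02,0,-1],
])

```text
clock: 4.7
eef_pos: [0.4719, -0.1919, 0.1858]
tool_rot: [1.0, -0.003, 0.001, 0.0]
ft_force: [-0.7, -0.7, 4.3]
grip_width: 0.0078
```

```bash
python3 -c "
from h import *
o,r=st();print(o['ft_torque'])
"
```

```text
t 4.7 tcp [ 0.4719 -0.1919  0.1858] xaxis deg -0.35 zax [ 0.001 -0.    -1.   ] w 0.0078 F [-0.7 -0.7  4.3] q [-0.39  0.3  -0.1   1.17  0.    1.19]
[ 0.09386947 -0.03599167 -0.06534352]
```

Request:
carry_out([
  [0,0,0,0.08,-1],
  [0,0,0,0.16,-1],
  [0,0,0,0.24,-1],
  [0,0,0,0.32,-1],
  [0,0,0,0.4,-1],
  [0,0,0,0.48,-1],
  [0,0,0,0.56,-1],
  [0,0,0,0.64,-1],
  [0,0,0,0.69,-1],
  [0,0,0,0.7,-1],
  [0,0,0,0.7,-1],
])

```text
clock: 5.8
eef_pos: [0.4728, -0.1925, 0.1858]
tool_rot: [0.851, -0.525, 0.002, -0.0]
ft_force: [4.5, -1.5, 0.4]
grip_width: 0.0082
```

```bash
python3 -c "
from h import *
o,r=st();print(o['ft_torque'])
"
```

```text
t 5.8 tcp [ 0.4728 -0.1925  0.1858] xaxis deg -63.28 zax [ 0.003 -0.001 -1.   ] w 0.0082 F [ 4.5 -1.5  0.4] q [-0.39  0.3  -0.1   1.16 -0.    2.29]
[-0.50738545 -0.86837167 -0.01417601]
```

Open, lift up, and check the key.

Request:
carry_out([
  [0,0,0,0,-0.3],
  [0,0,0,0,0],
  [0,0,0,0,0],
  [0,0,-0.3,0,0],
  [0,0,-0.6,0,0],
  [0,0,-0.8,0,0.3],
  [0,0,-0.8,0,0.3],
])

```text
clock: 6.5
eef_pos: [0.4727, -0.1923, 0.2683]
tool_rot: [0.851, -0.525, 0.003, -0.0]
ft_force: [1.1, -0.3, -0.2]
grip_width: 0.0552
```

```bash
python3 -c "
from h import *
st();im,m=snap('wrist','w7.png')
"
```

```text
t 6.5 tcp [ 0.4727 -0.1923  0.2683] xaxis deg -63.32 zax [ 0.005 -0.002 -1.   ] w 0.0552 F [ 1.1 -0.3 -0.2] q [-0.39  0.25  0.05  1.36  0.    2.29]
```

View pics/w7.png

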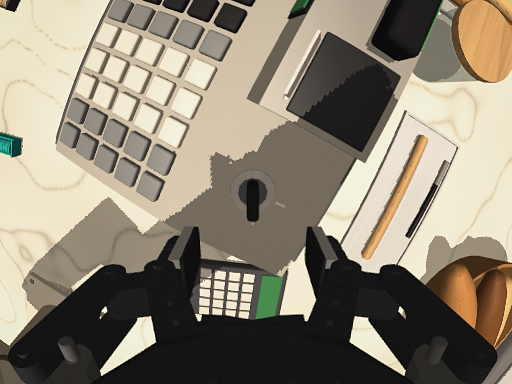

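```bash
python3 -c "
from h import *
go(.495,-.298,.27,-86)
"
```

```text
t 6.55 tcp [ 0.472  -0.192   0.2664] xaxis deg -63.33 zax [ 0.002 -0.001 -1.   ] w 0.0555 F [-0.6 -0.3 -0.8] q [-0.39  0.25  0.05  1.36  0.    2.29]
move [ 1.051  0.27  -0.035] roll 0.2519
```

Request:
carry_out([
  [0.4,0.1,0,0.08,0],
  [0.8,0.2,0,0.16,0],
  [1,0.27,0,0.25,0],
  [1,0.27,0,0.25,0],
  [1,0.27,0,0.25,0],
])

```text
clock: 7.05
eef_pos: [0.4913, -0.2929, 0.2633]
tool_rot: [0.733, -0.681, -0.002, 0.0]
ft_force: [0.2, 0.3, -1.4]
grip_width: 0.0425
```

```bash
python3 -c "
from h import *
go(.517,-.404,.16,-86)
"
```

```text
t 7.05 tcp [ 0.4913 -0.2929  0.2633] xaxis deg -85.78 zax [-0.003  0.003 -1.   ] w 0.0425 F [ 0.2  0.3 -1.4] q [-0.54  0.39  0.23  1.41  0.    2.53]
move [ 1.13  -0.178  1.03 ] roll 0.0024
```

Request:
carry_out([
  [0.4,-0.1,0.2,0,0],
  [0.8,-0.18,0.5,0,0],
  [1,-0.18,0.8,0,0],
  [1,-0.18,1,0,0],
  [1,-0.18,1,0,0],
  [1,-0.18,1,0,0],
])

```text
clock: 7.65
eef_pos: [0.5173, -0.3902, 0.1652]
tool_rot: [0.733, -0.68, -0.001, -0.0]
ft_force: [0.0, 0.4, -1.0]
grip_width: 0.0425
```

```bash
python3 -c "
from h import *
st(); im,m=snap('wrist','w8.png')
"
```

```text
t 7.65 tcp [ 0.5173 -0.3902  0.1652] xaxis deg -85.72 zax [-0.001  0.001 -1.   ] w 0.0425 F [ 0.   0.4 -1. ] q [-0.65  0.58  0.29  1.28  0.    2.42]
```

View pics/w8.png

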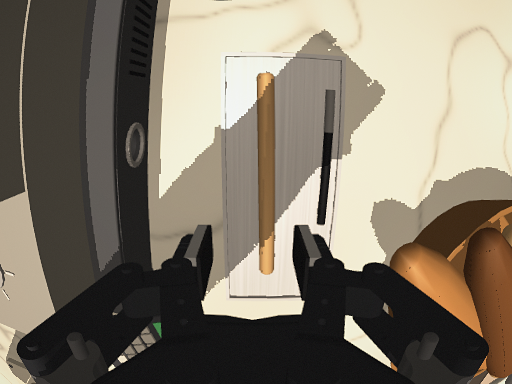

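```bash
python3 -c "
from h import *
im=cv2.imread('pics/w8.png'); m=imaging.camera_model('wrist')
P=plane('wrist',[(265,73.5),(267,273.5)],.013,m);print('dowel',P.round(4),P.mean(0).round(4),np.linalg.norm(P[0]-P[1]),np.degrees(np.arctan2(*(P[0]-P[1])[[1,0]])))
print('hole',plane('wrist',[(135.5,145)],.045,m))
T=plane('wrist',[(223,56),(342,61),(334,297),(230,297)],.008,m);print(T.round(4),T.mean(0))
crop(im,80,90,190,200,6,'c11.png')
"
```

```text
dowel [[ 0.6162 -0.3944  0.013 ]
 [ 0.4148 -0.4136  0.013 ]] [ 0.5155 -0.404   0.013 ] 0.2023255635234101 5.439764089379468
hole [[ 0.54914265 -0.28816903  0.045     ]]
[[ 0.6307 -0.3552  0.008 ]
 [ 0.6373 -0.4658  0.008 ]
 [ 0.3807 -0.4969  0.008 ]
 [ 0.3757 -0.3751  0.008 ]] [ 0.50607877 -0.42323224  0.008     ]
```

View pics/c11.png

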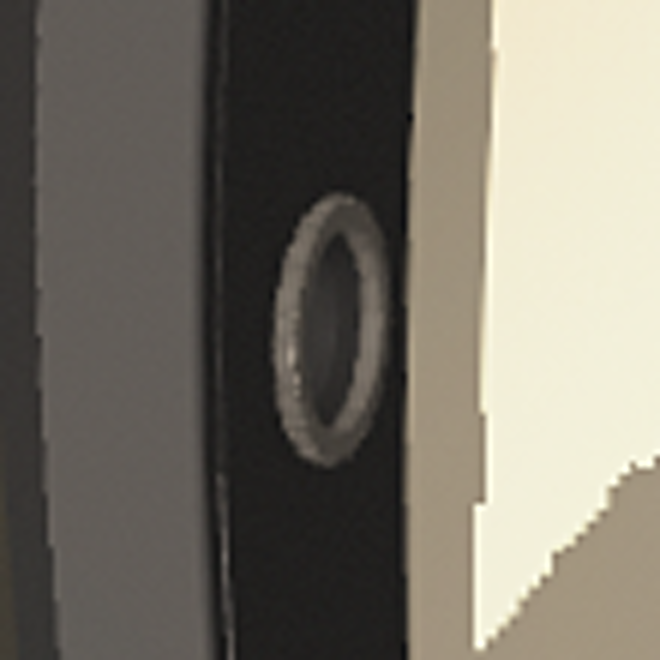

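```bash
python3 -c "
from h import *
go(.516,-.404,.07,-84.8)
"
```

```text
t 7.7 tcp [ 0.518  -0.3907  0.1666] xaxis deg -85.72 zax [ 0.001 -0.    -1.   ] w 0.0425 F [-0.2 -0.   1.5] q [-0.65  0.58  0.29  1.28  0.    2.42]
move [0.13  0.031 0.966] roll -0.0103
```

Request:
carry_out([
  [0.1,0.03,0.3,-0.01,0],
  [0.13,0.03,0.6,-0.01,0],
  [0.13,0.03,0.9,-0.01,0],
  [0.13,0.03,0.97,-0.01,0],
  [0.13,0.03,0.97,-0.01,0],
])

```text
clock: 8.2
eef_pos: [0.5155, -0.4042, 0.0687]
tool_rot: [0.738, -0.675, -0.0, -0.0]
ft_force: [0.1, -0.1, -0.1]
grip_width: 0.0427
```

```bash
python3 -c "
from h import *
go(.516,-.404,.032,-84.8);im,m=snap('wrist','w9.png');crop(im,120,0,420,380,1.55,'c12.png')
"
```

```text
t 8.2 tcp [ 0.5155 -0.4042  0.0687] xaxis deg -84.88 zax [-0.  0. -1.] w 0.0427 F [ 0.1 -0.1 -0.1] q [-0.66  0.67  0.18  1.08  0.    2.39]
move [-0.001 -0.005  0.367] roll -0.0009
```

View pics/c12.png

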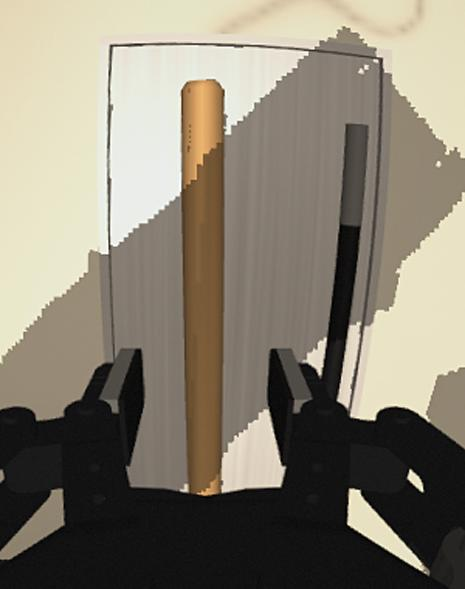

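Request:
carry_out([
  [0,0,0.2,0,0],
  [0,0,0.36,0,0],
  [0,0,0.36,0,0],
  [0,0,0.36,0,0],
  [0,0,0.36,0,-0.4],
  [0,0,0.36,0,-1],
  [0,0,0.36,0,-1],
  [0,0,0.36,0,-1],
  [0,0,0.36,0,-1],
])

```text
clock: 9.15
eef_pos: [0.5165, -0.4057, 0.0344]
tool_rot: [0.738, -0.675, 0.002, -0.0]
ft_force: [0.0, 1.4, 6.2]
grip_width: 0.0135
```

```bash
python3 -c "
from h import *
go(.516,-.44,.13,-84.8)
"
```

```text
t 9.15 tcp [ 0.5165 -0.4057  0.0344] xaxis deg -84.94 zax [ 0.003 -0.002 -1.   ] w 0.0135 F [0.  1.4 6.2] q [-0.67  0.71  0.14  1.01  0.    2.39]
move [ 0.343  0.032 -0.955] roll -0.0016
```

Request:
carry_out([
  [0,0,0,0,-0.5],
  [0,0,0,0,-0.4],
  [0,0,0.04,0,-0.4],
  [0,0,0.04,0,-0.4],
  [0,0,0.04,0,-1],
  [0,0,0.04,0,-1],
  [0,0,0.04,0,-1],
  [0,0,0.04,0,-1],
])

```text
clock: 9.95
eef_pos: [0.5161, -0.4052, 0.0296]
tool_rot: [0.738, -0.675, 0.001, -0.0]
ft_force: [-1.0, 1.5, 7.6]
grip_width: 0.0136
```

```bash
python3 -c "
from h import *
go(.516,-.44,.13,-84.8);im,m=snap('wrist','w10.png');crop(im,120,0,420,380,1.55,'c12.png')
"
```

```text
t 9.95 tcp [ 0.5161 -0.4052  0.0296] xaxis deg -84.94 zax [ 0.002 -0.001 -1.   ] w 0.0136 F [-1.   1.5  7.6] q [-0.67  0.71  0.14  1.    0.    2.39]
move [ 0.347  0.03  -1.004] roll -0.0016
```

View pics/c12.png

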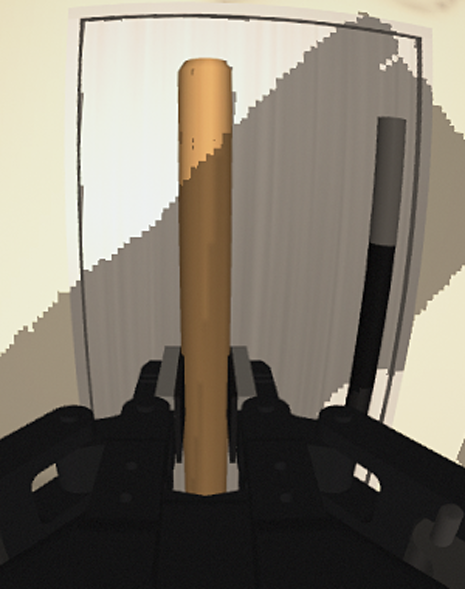

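Request:
carry_out([
  [0,0,-0.3,0,-1],
  [0,0,-0.6,0,-1],
  [0.1,0,-0.9,0,-1],
  [0.3,0,-1,0,-1],
  [0.3,0,-1,0,-1],
  [0.3,0,-1,-0.09,-1],
  [0.3,0,-1,-0.18,-1],
  [0.3,0,-1,-0.27,-1],
  [0.3,0,-1,-0.36,-1],
  [0.3,0,-1,-0.45,-1],
  [0.3,0,-1,-0.54,-1],
  [0.3,0,-1,-0.63,-1],
  [0.3,0,-1,-0.72,-1],
  [0.3,0,-1,-0.81,-1],
  [0.3,0,-1,-0.9,-1],
  [0.3,0,-1,-0.94,-1],
  [0.3,0,-1,-0.94,-1],
])

```text
clock: 11.7
eef_pos: [0.5173, -0.4335, 0.1262]
tool_rot: [1.0, -0.003, -0.001, -0.001]
ft_force: [-0.1, 1.2, -1.1]
grip_width: 0.014
```

```bash
python3 -c "
from h import *
go(.549,-.425,.0626,-.3);im,m=snap('wrist','w11.png')
"
```

```text
t 11.7 tcp [ 0.5173 -0.4335  0.1262] xaxis deg -0.34 zax [-0.003  0.003 -1.   ] w 0.014 F [-0.1  1.2 -1.1] q [-0.7   0.67  0.33  1.24  0.    0.88]
move [ 0.318 -0.085  0.636] roll -0.0005
```

View pics/w11.png

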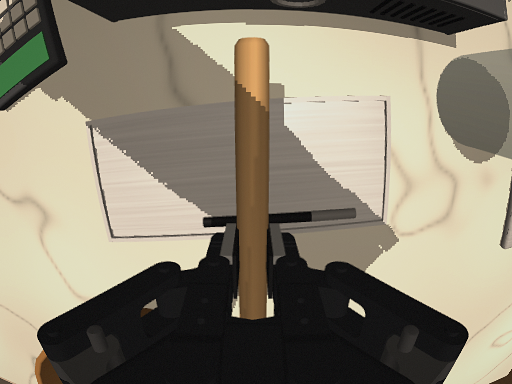

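```bash
python3 -c "
from h import *
o,r=st();m=imaging.camera_model('wrist')
c=o['eef_pos']+np.array([0,0,-.0176])
for t in (.095,.098,.1,.102):
  for dz in(-.008,0,.008): print(t,dz,proj('wrist',c+r[:,1]*-t+[0,0,dz],m).round(1), end=' ')
  print()
im=cv2.imread('pics/w11.png');crop(im,200,20,310,130,5,'c13.png')
"
```

```text
t 11.75 tcp [ 0.5174 -0.4337  0.1265] xaxis deg -0.41 zax [-0.002  0.002 -1.   ] w 0.0135 F [ 0.5 -0.5 -0.5] q [-0.7   0.67  0.33  1.24  0.    0.88]
0.095 -0.008 [[251.7  53.6]] 0.095 0 [[251.6  50.7]] 0.095 0.008 [[251.5  47.5]] 
0.098 -0.008 [[251.7  47.5]] 0.098 0 [[251.6  44.3]] 0.098 0.008 [[251.5  40.8]] 
0.1 -0.008 [[251.7  43.5]] 0.1 0 [[251.6  40.1]] 0.1 0.008 [[251.5  36.3]] 
0.102 -0.008 [[251.7  39.5]] 0.102 0 [[251.6  35.9]] 0.102 0.008 [[251.5  31.8]]
```

View pics/c13.png

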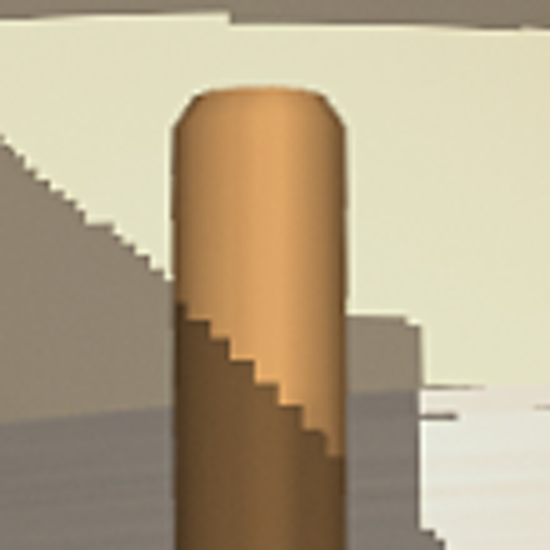

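Request:
carry_out([
  [0.2,-0.04,0.2,0,-1],
  [0.32,-0.09,0.4,0,-1],
  [0.32,-0.09,0.6,0,-1],
  [0.32,-0.09,0.64,0,-1],
  [0.32,-0.09,0.64,0,-1],
  [0.32,-0.09,0.64,0,-1],
])

```text
clock: 12.35
eef_pos: [0.5502, -0.4261, 0.0647]
tool_rot: [1.0, -0.003, 0.0, 0.0]
ft_force: [-0.5, -0.3, -0.2]
grip_width: 0.0135
```

```bash
python3 -c "
from h import *
go(.549,-.395,.0626,-.3);im,m=snap('wrist','w12.png');snap('side','d12.png');print(proj('wrist',[[.549,-.288,.045],[.549,-.288,.057],[.561,-.288,.045]],m))
crop(im,170,0,340,120,4.5,'c14.png')
"
```

```text
t 12.35 tcp [ 0.5502 -0.4261  0.0647] xaxis deg -0.37 zax [ 0. -0. -1.] w 0.0135 F [-0.5 -0.3 -0.2] q [-0.66  0.75  0.32  1.14 -0.    0.92]
move [-0.014 -0.311  0.021] roll -0.0008
[[246.88447642 -32.77598146]
 [246.44200623 -43.79870921]
 [272.55571911 -32.64974184]]
```

View pics/c14.png

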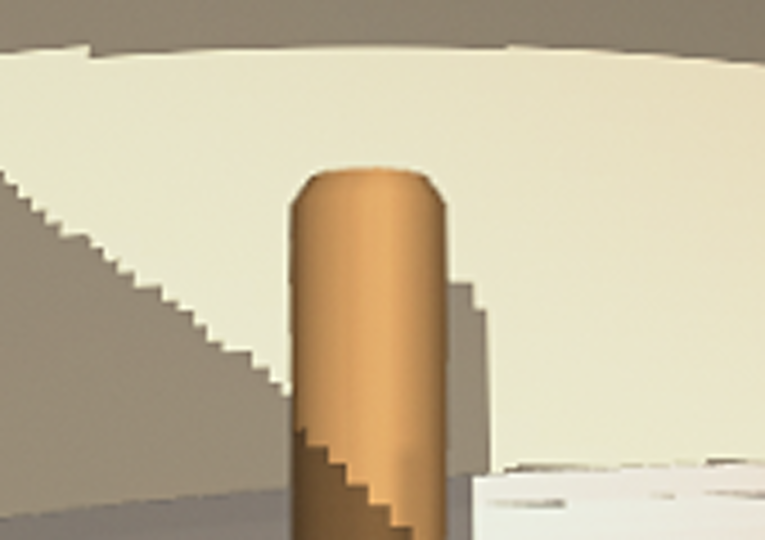

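View pics/d12.png

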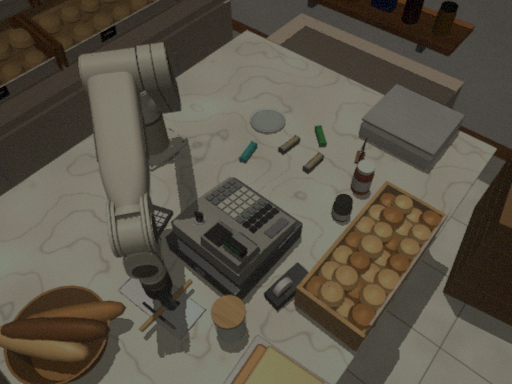

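Request:
carry_out([
  [-0.014,-0.2,0.02,0,-1],
  [-0.014,-0.31,0.02,0,-1],
  [-0.014,-0.31,0.02,0,-1],
  [-0.014,-0.31,0.02,0,-1],
])

```text
clock: 12.85
eef_pos: [0.5494, -0.3953, 0.0632]
tool_rot: [1.0, -0.003, 0.001, 0.001]
ft_force: [1.0, -0.5, -0.5]
grip_width: 0.0141
```

```bash
python3 -c "
from h import *
st();im,m=snap('side','d13.png');print(proj('side',[[.549,-.288,.045],[.549,-.285,.057],[.549,-.285,.033]],m))
crop(im,130,220,260,320,6,'c15.png')
im,m=snap('wrist','w13.png');crop(im,150,0,360,120,3.7,'c16.png')
"
```

```text
t 12.85 tcp [ 0.5494 -0.3953  0.0632] xaxis deg -0.32 zax [ 0.001 -0.001 -1.   ] w 0.0141 F [ 1.  -0.5 -0.5] q [-0.62  0.72  0.25  1.1  -0.    0.95]
[[199.94552994 271.10486569]
 [200.16959288 268.64778904]
 [201.08422959 272.17885403]]
```

View pics/c15.png

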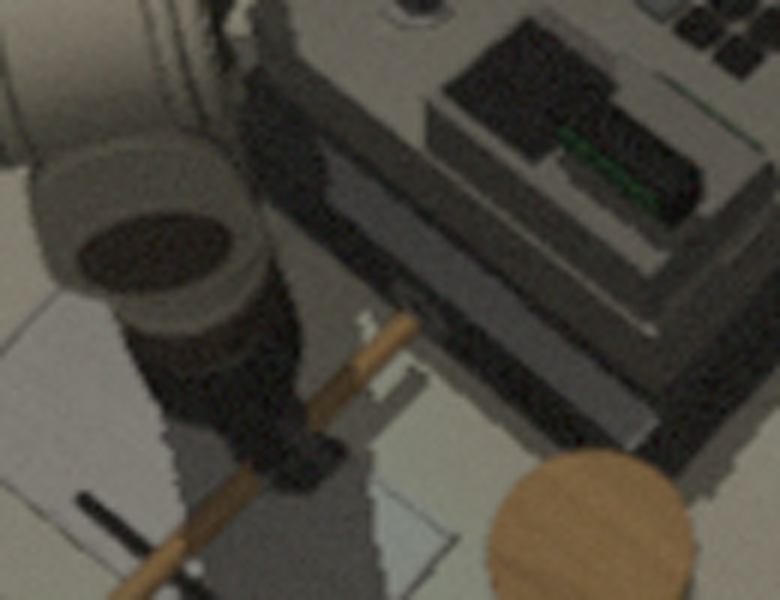

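View pics/c16.png

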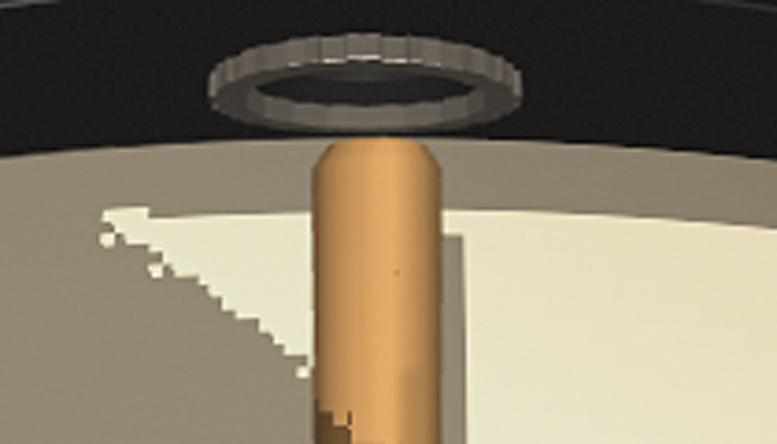

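```bash
python3 -c "
from h import *
o,r=st();m=imaging.camera_model('wrist')
print('expected hole px', proj('wrist',[[.549,-.288,.045],[.549,-.288,.057],[.549,-.288,.033]],m))
for yy in (-.286,-.288,-.29):
  e,v=ray('wrist',[(248.9,23)],m); print((e+v*((yy-e[1])/v[:,1])[:,None]))
print(proj('wrist',o['eef_pos']+[0,.1,-.0182+.008],m),proj('wrist',o['eef_pos']+[0,.1,-.0182],m))
"
```

```text
t 12.95 tcp [ 0.5492 -0.3957  0.0629] xaxis deg -0.37 zax [ 0.001 -0.001 -1.   ] w 0.0134 F [-0.5  0.4 -0.5] q [-0.62  0.72  0.25  1.1  -0.    0.95]
expected hole px [[249.42709897  23.97543812]
 [249.1975259   16.79827081]
 [249.62080196  30.0531897 ]]
[[ 0.54872443 -0.286       0.03937064]]
[[ 0.5487812  -0.288       0.04676571]]
[[ 0.54883796 -0.29        0.05416077]]
[[249.95814394  36.45714115]] [[250.0685733   40.19095528]]
```

Request:
carry_out([
  [-0.012,0,0,0,-1],
  [-0.012,-0.05,0,0,-1],
  [-0.012,-0.1,0,0,-1],
  [-0.012,-0.15,0,0,-1],
  [-0.012,-0.18,0,0,-1],
  [-0.012,-0.18,0,0,-1],
])

```text
clock: 13.55
eef_pos: [0.5479, -0.3762, 0.0623]
tool_rot: [1.0, -0.003, -0.0, -0.0]
ft_force: [0.3, 0.8, -0.1]
grip_width: 0.0134
```

```bash
python3 -c "
from h import *
st();im,m=snap('wrist','w14.png');crop(im,150,0,360,120,3.7,'c16.png')
"
```

```text
t 13.55 tcp [ 0.5479 -0.3762  0.0623] xaxis deg -0.3 zax [-0.  0. -1.] w 0.0134 F [ 0.3  0.8 -0.1] q [-0.6   0.69  0.2   1.08  0.    0.97]
```

View pics/c16.png

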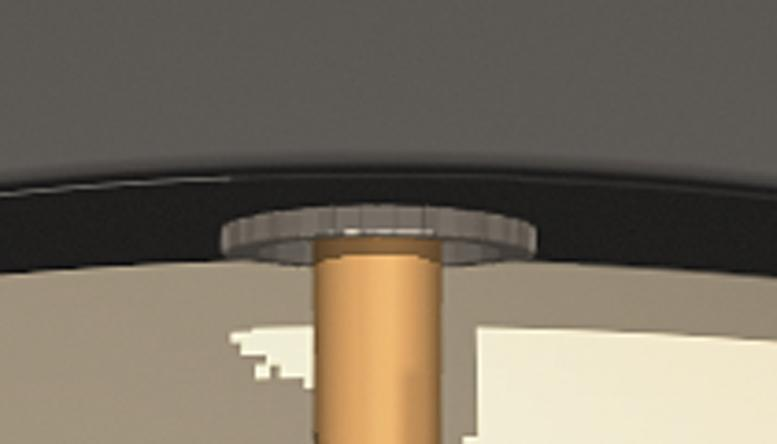

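Request:
carry_out([
  [0,-0.05,0,0,-1],
  [0,-0.1,0,0,-1],
  [0,-0.13,0,0,-1],
  [0,-0.16,0,0,-1],
  [0,-0.19,0,0,-1],
  [0,-0.21,0,0,-1],
  [0,-0.21,0,0,-1],
  [0,-0.21,0,0,-1],
])

```text
clock: 14.4
eef_pos: [0.55, -0.3585, 0.0637]
tool_rot: [1.0, -0.004, 0.002, 0.003]
ft_force: [3.9, -5.8, 0.4]
grip_width: 0.0136
```

```bash
python3 -c "
from h import *
st();im,m=snap('side','d14.png');im,m=snap('wrist','w15.png');crop(im,150,0,360,120,3.7,'c16.png')
"
```

```text
t 14.4 tcp [ 0.55   -0.3585  0.0637] xaxis deg -0.44 zax [ 0.005 -0.006 -1.   ] w 0.0136 F [ 3.9 -5.8  0.4] q [-0.58  0.67  0.17  1.06 -0.    1.  ]
```

View pics/d14.png

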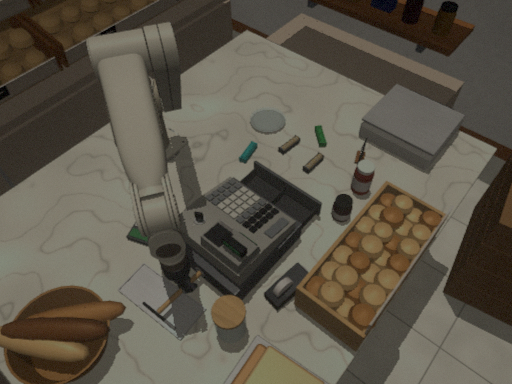

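View pics/c16.png

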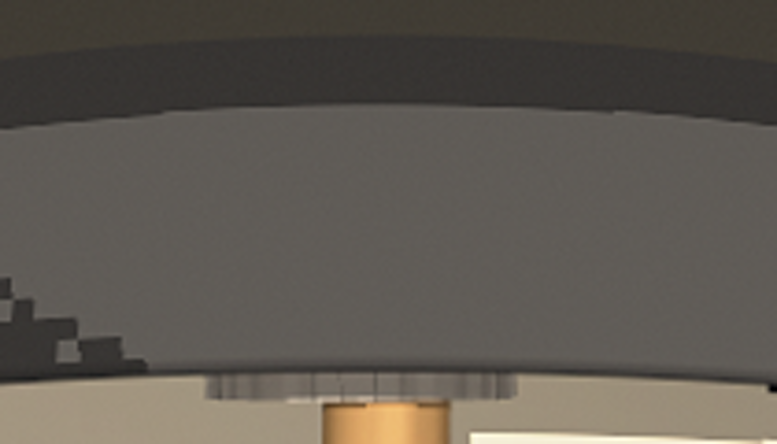

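Request:
carry_out([
  [-0.01,0.2,0,0,-1],
  [-0.01,0.4,0,0,-1],
  [-0.01,0.6,0,0,-1],
  [-0.01,0.75,0,0,-1],
  [-0.01,0.75,0,0,-1],
  [-0.01,0.75,-0.3,0,-1],
  [-0.01,0.75,-0.6,0,-1],
  [-0.01,0.75,-0.7,0,-1],
  [-0.01,0.75,-0.7,0,-1],
])

```text
clock: 15.4
eef_pos: [0.5477, -0.4309, 0.1346]
tool_rot: [1.0, -0.003, 0.002, 0.001]
ft_force: [0.2, -0.4, -0.6]
grip_width: 0.0138
```

```bash
python3 -c "
from h import *
go(.516,-.404,.13,-85);im,m=snap('wrist','w16.png')
"
```

```text
t 15.4 tcp [ 0.5477 -0.4309  0.1346] xaxis deg -0.3 zax [ 0.004 -0.002 -1.   ] w 0.0138 F [ 0.2 -0.4 -0.6] q [-0.67  0.7   0.41  1.28  0.    0.91]
move [-0.319 -0.268  0.044] roll 0.9411
```

View pics/w16.png

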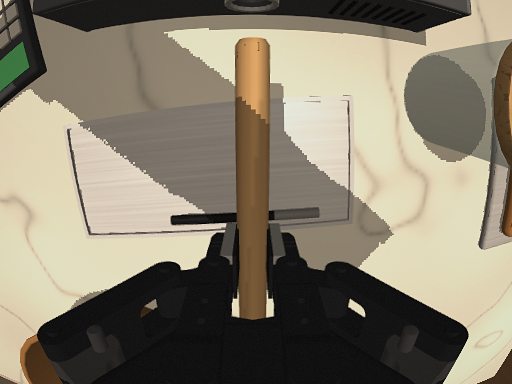

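Request:
carry_out([
  [0,0,0,0.09,-1],
  [0,0,0,0.18,-1],
  [0,0,0,0.27,-1],
  [0,0,0,0.36,-1],
  [-0.1,0,0,0.45,-1],
  [-0.2,0,0,0.54,-1],
  [-0.3,-0.1,0,0.63,-1],
  [-0.36,-0.2,0,0.72,-1],
  [-0.36,-0.25,0,0.81,-1],
  [-0.36,-0.25,0,0.9,-1],
  [-0.36,-0.25,0,0.94,-1],
  [-0.36,-0.25,0.3,0.94,-1],
  [-0.36,-0.25,0.6,0.94,-1],
  [-0.36,-0.25,0.6,0.94,-1],
  [-0.36,-0.25,0.6,0.94,-1],
])

```text
clock: 16.95
eef_pos: [0.5094, -0.4045, 0.0703]
tool_rot: [0.738, -0.675, -0.002, 0.0]
ft_force: [-0.2, -1.1, -0.2]
grip_width: 0.0136
```

```bash
python3 -c "
from h import *
go(.511,-.404,.031,-85);im,m=snap('wrist','w17.png')
"
```

```text
t 16.95 tcp [ 0.5094 -0.4045  0.0703] xaxis deg -84.94 zax [-0.004  0.003 -1.   ] w 0.0136 F [-0.2 -1.1 -0.2] q [-0.67  0.66  0.17  1.08  0.    2.38]
move [-0.002 -0.018  0.393] roll 0.0007
```

View pics/w17.png

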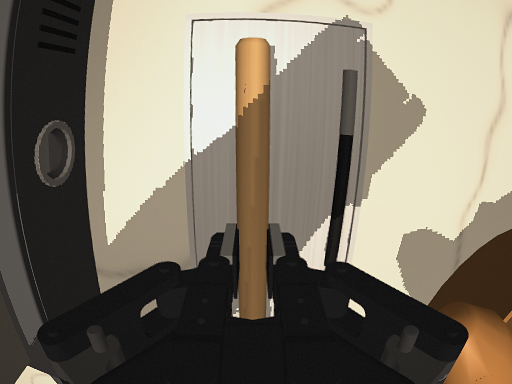

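Request:
carry_out([
  [0,-0.02,0.15,0,-1],
  [0,-0.02,0.3,0,-1],
  [0,-0.02,0.37,0,-1],
  [0,-0.02,0.39,0,-1],
  [0,-0.02,0.39,0,-1],
])

```text
clock: 17.5
eef_pos: [0.5127, -0.4057, 0.0334]
tool_rot: [0.738, -0.675, 0.0, -0.0]
ft_force: [0.2, -0.2, -0.1]
grip_width: 0.0135
```

Request:
carry_out([
  [0,0,0,0,-0.6],
  [0,0,0,0,-0.3],
  [0,0,0,0,-0.1],
  [0,0,-0.1,0,0],
  [0,0,-0.4,0,0],
  [0,0,-0.8,0,0],
  [0,0,-1,0,0],
  [0,0,-1,0,0],
  [0,0,-1,0,0],
])

```text
clock: 18.4
eef_pos: [0.5129, -0.4058, 0.1343]
tool_rot: [0.738, -0.675, 0.001, -0.0]
ft_force: [-0.7, 0.6, -0.8]
grip_width: 0.0423
```

```bash
python3 -c "
from h import *
st();im,m=snap('wrist','w18.png');im,m=snap('scene','s18.png')
"
```

```text
t 18.4 tcp [ 0.5129 -0.4058  0.1343] xaxis deg -84.95 zax [ 0.001 -0.001 -1.   ] w 0.0423 F [-0.7  0.6 -0.8] q [-0.67  0.61  0.25  1.21 -0.    2.38]
```

View pics/w18.png

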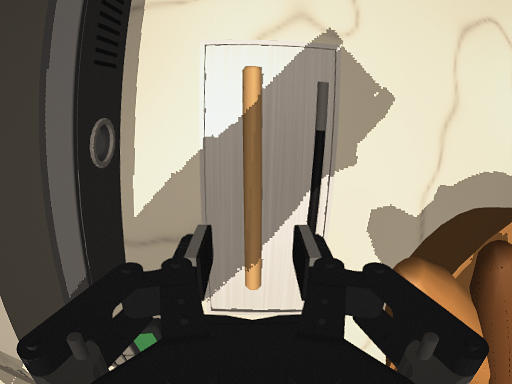

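View pics/s18.png

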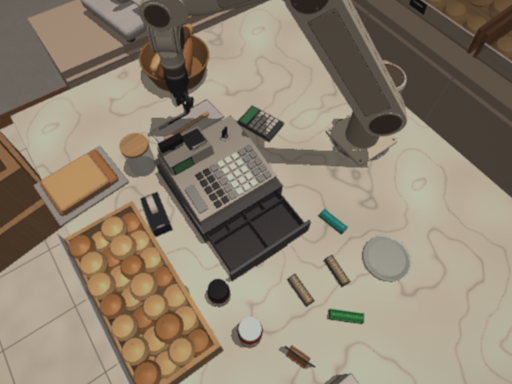

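Request:
carry_out([
  [0,0,-0.4,-0.05,0],
  [0,0,-0.8,-0.14,0],
  [0,0,-1,-0.23,0],
  [0,0,-1,-0.32,0],
  [0,0,-1,-0.41,0],
  [0,0,-1,-0.5,0],
  [0,0,-1,-0.59,0],
  [0,0,-1,-0.68,0],
  [0,0,-1,-0.77,0],
  [0,0,-1,-0.86,0],
  [0,0,-1,-0.89,0],
  [0,0,-1,-0.89,0],
])

```text
clock: 19.7
eef_pos: [0.512, -0.4051, 0.2312]
tool_rot: [0.999, -0.042, -0.001, -0.001]
ft_force: [0.3, -0.7, 0.4]
grip_width: 0.0427
```

Request:
carry_out([
  [0,-0.2,-0.4,0,0],
  [-0.2,-0.6,-0.8,0,0],
  [-0.3,-1,-1,0,0],
  [-0.3,-1,-1,0,0],
  [-0.3,-1,-1,0,0],
])

```text
clock: 20.2
eef_pos: [0.4914, -0.3025, 0.3342]
tool_rot: [0.999, -0.042, 0.001, 0.001]
ft_force: [-0.4, 0.1, -0.0]
grip_width: 0.0425
```

Request:
carry_out([
  [-0.2,-0.4,-0.1,0,0],
  [-0.2,-0.8,-0.2,0,0],
  [-0.2,-1,-0.2,0,0],
  [-0.2,-1,-0.2,0,0],
])

```text
clock: 20.6
eef_pos: [0.4799, -0.2008, 0.3519]
tool_rot: [0.999, -0.041, -0.001, -0.001]
ft_force: [0.1, -0.2, -0.4]
grip_width: 0.0426
```

Request:
carry_out([
  [0,-0.4,0,0,0],
  [0,-0.8,0,0,0],
  [0,-1,0,0,0],
  [0,-1,0,0,0],
])

```text
clock: 21.0
eef_pos: [0.4885, -0.1017, 0.3515]
tool_rot: [0.999, -0.041, -0.001, -0.0]
ft_force: [1.3, 0.0, 0.2]
grip_width: 0.0427
```

Request:
carry_out([
  [0,-0.4,0,0,0],
  [0,-0.8,0,0,0],
  [0,-1,0,0,0],
  [0,-1,0,0,0],
])

```text
clock: 21.4
eef_pos: [0.4972, -0.0025, 0.3518]
tool_rot: [0.999, -0.042, -0.001, 0.0]
ft_force: [-0.6, -0.9, -0.4]
grip_width: 0.0424
```

Request:
carry_out([
  [0,-0.4,0,0,0.3],
  [0,-0.8,0,0,0.3],
  [0,-1,0,0,0.3],
  [0,-1,0,0,0.3],
  [0,-1,0,0,0.3],
])

```text
clock: 21.9
eef_pos: [0.5055, 0.0952, 0.3523]
tool_rot: [0.999, -0.043, -0.001, 0.001]
ft_force: [-0.9, -0.6, -0.2]
grip_width: 0.0555
```

```bash
python3 -c "
from h import *
st();im,m=snap('wrist','w19.png')
"
```

```text
t 21.9 tcp [0.5055 0.0952 0.3523] xaxis deg -4.93 zax [-0.002 -0.001 -1.   ] w 0.0555 F [-0.9 -0.6 -0.2] q [ 0.19  0.25  0.27  1.59 -0.    1.84]
```

View pics/w19.png

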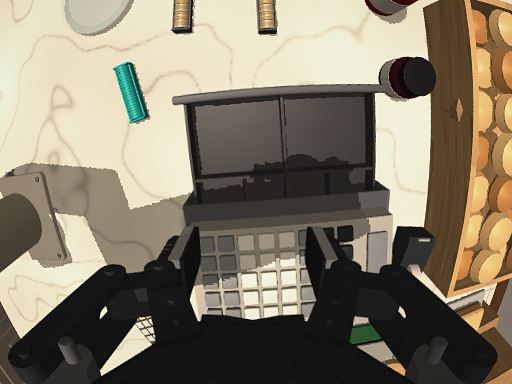

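```bash
python3 -c "
from h import *
im=cv2.imread('pics/w19.png')
crop(im,165,80,405,230,3.3,'c20.png')
"
```

```text
(no output)
```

View pics/c20.png

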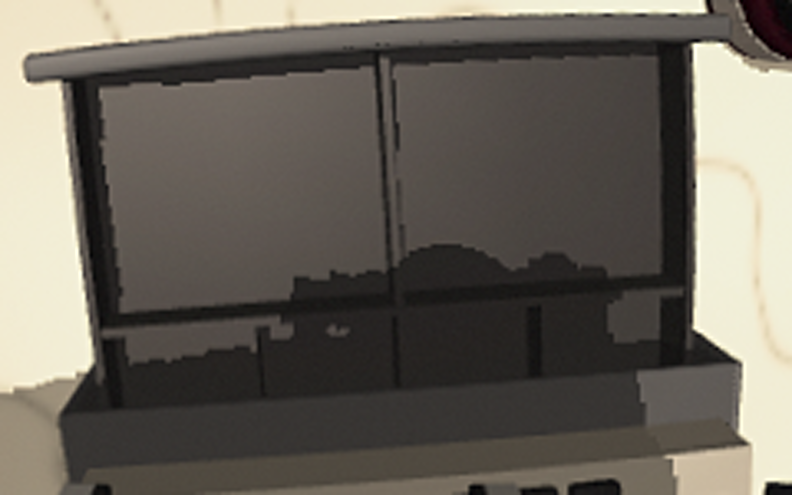

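```bash
python3 -c "
from h import *
m=imaging.camera_model('wrist')
U=lambda c:np.array(c,float)/3.3+[165,80]
for n,p,z in [('floor',[(396,72),(658,55),(663,278),(405,298)],.02),('floorR',[(102,85),(375,68),(388,300),(120,315)],.02),('divtop',[(386,55),(397,300)],.048),('outer top',[(678,60),(684,285)],.054),('back top',[(110,330),(685,292)],.05),('front rim outer',[(25,60),(728,18)],.078),('front rim inner',[(25,80),(728,40)],.078),('case edge',[(100,370),(697,335)],.086)]:
  P=plane('wrist',U(p),z,m); print(n,P.round(4).tolist(),P.mean(0).round(4))
P=plane('wrist',[(182,28),(267,30),(411,77)],.02,m);print(P)
"
```

```text
floor [[0.5605, 0.162, 0.02], [0.6873, 0.1648, 0.02], [0.6872, 0.0559, 0.02], [0.5575, 0.056, 0.02]] [0.6231 0.1097 0.02  ]
floorR [[0.4264, 0.1689, 0.02], [0.5511, 0.1645, 0.02], [0.5494, 0.0557, 0.02], [0.4217, 0.0598, 0.02]] [0.4872 0.1122 0.02  ]
divtop [[0.5538, 0.1699, 0.048], [0.551, 0.0623, 0.048]] [0.5524 0.1161 0.048 ]
outer top [[0.6836, 0.1626, 0.054], [0.6846, 0.0602, 0.054]] [0.6841 0.1114 0.054 ]
back top [[0.4223, 0.0604, 0.05], [0.6868, 0.0558, 0.05]] [0.5545 0.0581 0.05  ]
front rim outer [[0.4068, 0.1828, 0.078], [0.6983, 0.1806, 0.078]] [0.5526 0.1817 0.078 ]
front rim inner [[0.4059, 0.1747, 0.078], [0.6977, 0.1712, 0.078]] [0.5518 0.1729 0.078 ]
case edge [[0.4234, 0.0528, 0.086], [0.6779, 0.0458, 0.086]] [0.5507 0.0493 0.086 ]
[[0.41602081 0.29334209 0.02      ]
 [0.54325957 0.27445182 0.02      ]
 [0.77506411 0.19767114 0.02      ]]
```

Request:
carry_out([
  [0.2,-0.4,0.2,0,0.3],
  [0.3,-0.8,0.6,0,0.3],
  [0.3,-1,0.8,0,0.3],
  [0.3,-1,0.8,0,0.3],
  [0.3,-1,0.8,0,0.3],
])

```text
clock: 22.45
eef_pos: [0.5434, 0.1924, 0.2726]
tool_rot: [0.999, -0.043, -0.001, 0.001]
ft_force: [0.2, 0.4, -0.2]
grip_width: 0.055
```

```bash
python3 -c "
from h import *
st();im,m=snap('wrist','w20.png');P=plane('wrist',[(256,100)],.027,m);print(P)
"
```

```text
t 22.45 tcp [0.5434 0.1924 0.2726] xaxis deg -4.91 zax [-0.002 -0.002 -1.   ] w 0.055 F [ 0.2  0.4 -0.2] q [ 0.34  0.39  0.26  1.44 -0.    2.  ]
[[0.55411113 0.26513648 0.027     ]]
```

View pics/w20.png

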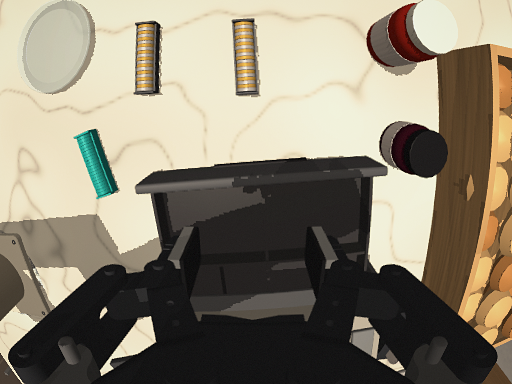

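```bash
python3 -c "
from h import *
im=cv2.imread('pics/w20.png');m=imaging.camera_model('wrist')
crop(im,120,5,280,110,5,'c21.png')
P=plane('wrist',[(246,19),(247,96),(148,23),(147,95)],.027,m);print(P.round(4),np.linalg.norm(P[0]-P[1]),np.linalg.norm(P[2]-P[3]))
"
```

```text
[[0.5522 0.3679 0.027 ]
 [0.5449 0.2711 0.027 ]
 [0.4295 0.382  0.027 ]
 [0.42   0.2881 0.027 ]] 0.09703392032409584 0.09436227905483499
```

View pics/c21.png

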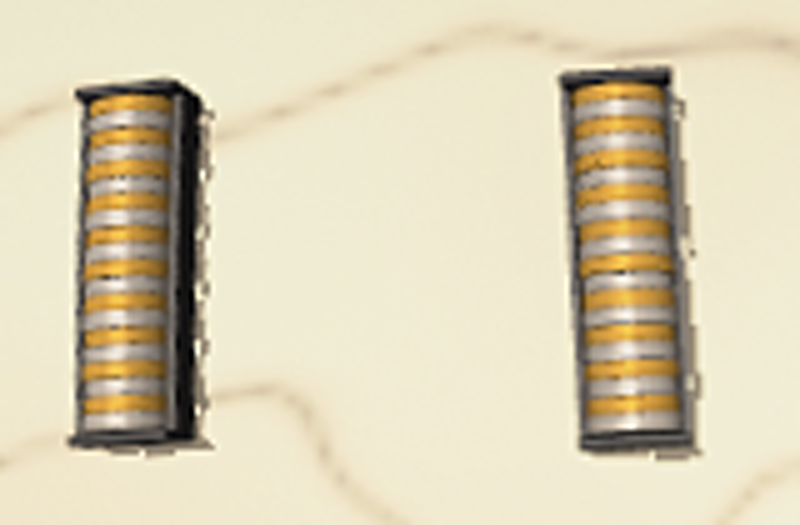

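```bash
python3 -c "
from h import *
m=imaging.camera_model('wrist')
U=lambda c:np.array(c,float)/5+[120,5]
P=plane('wrist',U([(615,76),(636,440),(130,90),(120,440)]),.027,m);print(P.round(4),P[:2].mean(0),P[2:].mean(0),[np.degrees(np.arctan2(*(P[i]-P[i+1])[[1,0]])) for i in(0,2)])
go(.547,.29,.13,-5)
"
```

```text
[[0.5485 0.3666 0.027 ]
 [0.5455 0.2747 0.027 ]
 [0.4268 0.3826 0.027 ]
 [0.4163 0.2913 0.027 ]] [0.54695776 0.32068194 0.027     ] [0.42151335 0.33698437 0.027     ] [np.float64(88.13541723160472), np.float64(83.42451773871666)]
t 22.5 tcp [0.5439 0.1923 0.274 ] xaxis deg -4.95 zax [ 0.001 -0.001 -1.   ] w 0.0557 F [-0.1 -0.7 -0.3] q [ 0.34  0.39  0.26  1.44 -0.    2.  ]
move [-0.054 -0.977  1.44 ] roll 0.0005
```

B centre ≈(0.547,0.321), angle ≈88°.

Request:
carry_out([
  [0,-0.4,0.3,0,0.1],
  [-0.05,-0.8,0.6,-0.02,0.1],
  [-0.05,-1,0.9,-0.03,0.1],
  [-0.05,-1,1,-0.03,0.1],
  [-0.05,-1,1,-0.03,0.1],
  [-0.05,-1,1,-0.03,0.1],
])

```text
clock: 23.1
eef_pos: [0.5481, 0.2926, 0.1755]
tool_rot: [1.0, -0.02, 0.001, -0.0]
ft_force: [0.2, -0.6, 0.4]
grip_width: 0.0472
```

```bash
python3 -c "
from h import *
st();im,m=snap('wrist','w21.png')
go(.547,.321,.10,-2)
"
```

```text
t 23.1 tcp [0.5481 0.2926 0.1755] xaxis deg -2.29 zax [ 0.003  0.001 -1.   ] w 0.0472 F [ 0.2 -0.6  0.4] q [ 0.49  0.52  0.21  1.25 -0.    2.1 ]
t 23.15 tcp [0.5484 0.2928 0.176 ] xaxis deg -2.29 zax [ 0.004  0.001 -1.   ] w 0.047 F [-0.2  0.2  0.1] q [ 0.49  0.52  0.21  1.25 -0.    2.1 ]
move [-0.028 -0.28   0.76 ] roll -0.0032
```

View pics/w21.png

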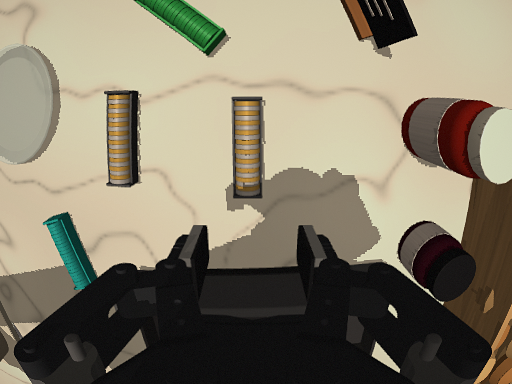

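```bash
python3 -c "
from h import *
m=imaging.camera_model('wrist')
P=plane('wrist',[(247.2,98.5),(247.8,195.5)],.027,m);print(P.round(4),P.mean(0),np.linalg.norm(P[0]-P[1]),np.degrees(np.arctan2(*(P[0]-P[1])[[1,0]])))
go(*P.mean(0)[:2],.08,-2.3)
"
```

```text
[[0.5478 0.3677 0.027 ]
 [0.5443 0.278  0.027 ]] [0.54606435 0.32286444 0.027     ] 0.08973965483745637 87.8025428184212
t 23.15 tcp [0.5484 0.2928 0.176 ] xaxis deg -2.29 zax [ 0.004  0.001 -1.   ] w 0.047 F [-0.2  0.2  0.1] q [ 0.49  0.52  0.21  1.25 -0.    2.1 ]
move [-0.039 -0.298  0.96 ] roll 0.0002
```

Request:
carry_out([
  [-0.03,-0.2,0.3,0,0.1],
  [-0.04,-0.29,0.6,0,0.1],
  [-0.04,-0.29,0.9,0,0.1],
  [-0.04,-0.29,1,0,0.1],
  [-0.04,-0.29,1,0,0.1],
  [-0.04,-0.29,1,0,0.1],
])

```text
clock: 23.75
eef_pos: [0.5454, 0.3231, 0.0756]
tool_rot: [1.0, -0.019, 0.001, -0.001]
ft_force: [0.4, -0.6, -0.1]
grip_width: 0.0468
```

```bash
python3 -c "
from h import *
go(.546,.322,.033,-2.3);im,m=snap('wrist','w22.png')
"
```

```text
t 23.75 tcp [0.5454 0.3231 0.0756] xaxis deg -2.21 zax [ 0.003  0.002 -1.   ] w 0.0468 F [ 0.4 -0.6 -0.1] q [ 0.53  0.62  0.11  1.05 -0.    2.14]
move [0.005 0.012 0.426] roll 0.001
```

View pics/w22.png

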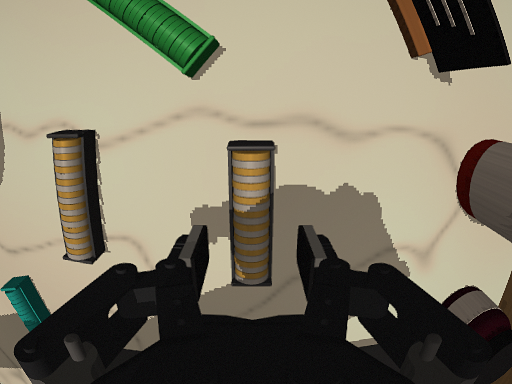

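```bash
python3 -c "
from h import *
m=imaging.camera_model('wrist')
P=plane('wrist',[(251,146),(251.5,284)],.026,m);print(P.round(4),P.mean(0),np.linalg.norm(P[0]-P[1]))
"
```

```text
[[0.5472 0.37   0.026 ]
 [0.5437 0.2777 0.026 ]] [0.54543062 0.32387845 0.026     ] 0.09238903604749593
```

Request:
carry_out([
  [0,0,0.2,0,0.1],
  [0,0,0.4,0,0.1],
  [0,0,0.42,0,0.1],
  [0,0,0.42,0,0.1],
  [0,0,0.42,0,-0.2],
  [0,0,0.42,0,-0.6],
  [0,0,0.42,0,-1],
  [0,0,0.42,0,-1],
  [0,0,0.42,0,-1],
])

```text
clock: 24.7
eef_pos: [0.5451, 0.324, 0.0335]
tool_rot: [1.0, -0.019, 0.001, -0.001]
ft_force: [-0.8, 0.4, 5.9]
grip_width: 0.0267
```

Request:
carry_out([
  [0,0,-0.3,0,-1],
  [0,0,-0.7,0,-1],
  [0,0,-1,0,-1],
  [0,0.2,-1,-0.01,-1],
  [0.1,0.5,-1,-0.02,-1],
  [0.3,0.9,-1,-0.02,-1],
  [0.4,1,-1,-0.02,-1],
  [0.5,1,-1,-0.02,-1],
  [0.5,1,-1,-0.02,-1],
])

```text
clock: 25.6
eef_pos: [0.5911, 0.2206, 0.1308]
tool_rot: [1.0, -0.004, 0.0, -0.0]
ft_force: [0.8, -0.4, -3.6]
grip_width: 0.0267
```

```bash
python3 -c "
from h import *
go(.649,.113,.13,-.3);im,m=snap('wrist','w23.png')
"
```

```text
t 25.6 tcp [0.5911 0.2206 0.1308] xaxis deg -0.45 zax [ 0.  0. -1.] w 0.0267 F [ 0.8 -0.4 -3.6] q [0.36 0.57 0.17 1.17 0.   1.94]
move [0.587 1.071 0.008] roll -0.0017
```

View pics/w23.png

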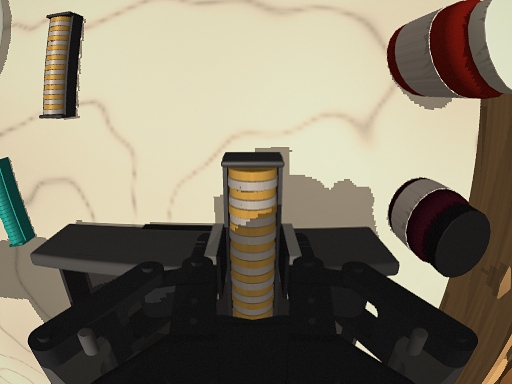

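Request:
carry_out([
  [0.2,0.4,0,0,-1],
  [0.4,0.8,0,0,-1],
  [0.58,1,0,0,-1],
  [0.58,1,0,0,-1],
  [0.58,1,0,0,-1],
])

```text
clock: 26.15
eef_pos: [0.6469, 0.1211, 0.1307]
tool_rot: [1.0, -0.003, -0.001, -0.0]
ft_force: [-0.8, 0.2, -4.6]
grip_width: 0.0265
```

```bash
python3 -c "
from h import *
go(.649,.113,.053,-.3);im,m=snap('wrist','w24.png');im,m=snap('scene','s24.png');crop(im,180,170,330,290,5,'c24.png')
"
```

```text
t 26.15 tcp [0.6469 0.1211 0.1307] xaxis deg -0.37 zax [-0.002  0.    -1.   ] w 0.0265 F [-0.8  0.2 -4.6] q [0.18 0.63 0.27 1.21 0.   1.76]
move [0.023 0.082 0.776] roll -0.0007
```

View pics/w24.png

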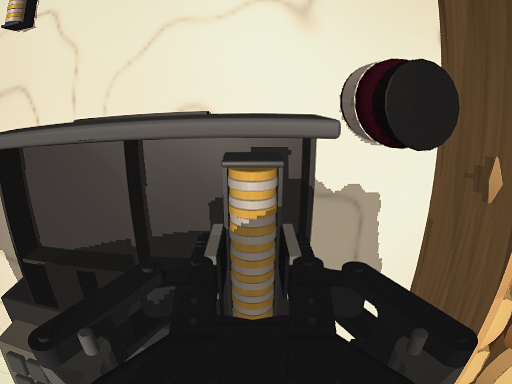

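View pics/c24.png

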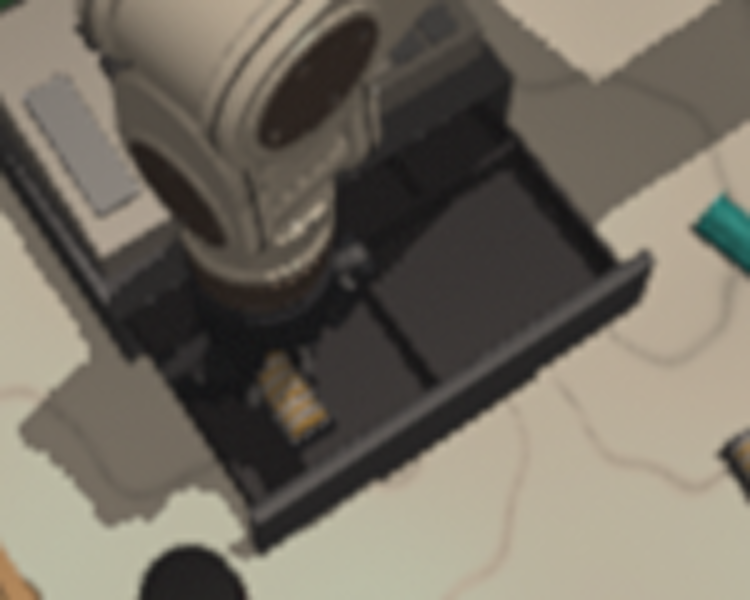

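```bash
python3 -c "
from h import *
m=imaging.camera_model('wrist');im=cv2.imread('pics/w24.png')
for n,p,z in [('div',[(126,141),(135,141),(140,262),(149,262)],.048),('outer',[(301,150),(313,150),(301,220)],.054),('rim',[(180,141),(180,117),(320,138),(320,120)],.078),('back',[(90,252),(60,250)],.05)]:
  print(n,plane('wrist',p,z,m).round(4).tolist())
crop(im,0,90,350,290,2.2,'c25.png')
"
```

```text
div [[0.5561, 0.1698, 0.048], [0.5633, 0.1695, 0.048], [0.5542, 0.0712, 0.048], [0.5624, 0.0718, 0.048]]
outer [[0.6793, 0.1621, 0.054], [0.6874, 0.1622, 0.054], [0.6813, 0.1119, 0.054]]
rim [[0.6045, 0.172, 0.078], [0.6052, 0.1862, 0.078], [0.6864, 0.1733, 0.078], [0.6861, 0.1839, 0.078]]
back [[0.5084, 0.0785, 0.05], [0.4746, 0.0776, 0.05]]
```

View pics/c25.png

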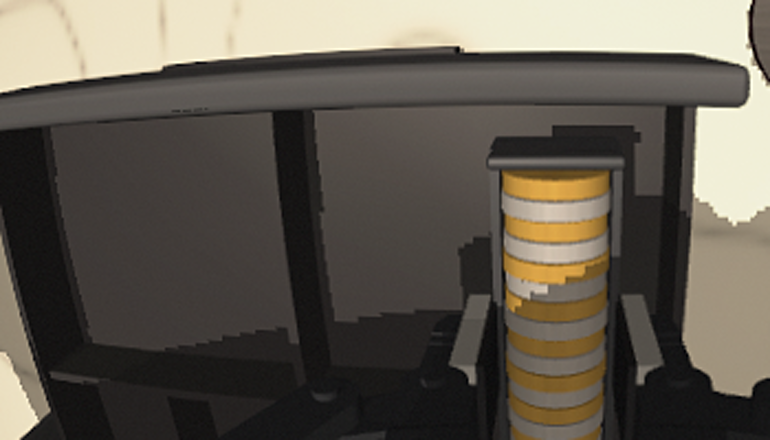

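```bash
python3 -c "
from h import *
m=imaging.camera_model('wrist')
U=lambda c:np.array(c,float)/2.2+[0,90]
print('bk floor',plane('wrist',U([(90,347),(200,352)]),.02,m).round(4).tolist())
print('bk top',plane('wrist',U([(60,378),(250,382)]),.05,m).round(4).tolist())
print('divfloor right',plane('wrist',U([(313,112),(332,320)]),.02,m).round(4).tolist())
print('outer face: top edge, floor edge',plane('wrist',U([(690,110)]),.054,m).round(4).tolist(),plane('wrist',U([(668,110)]),.02,m).round(4).tolist())
"
```

```text
bk floor [[0.4207, 0.0602, 0.02], [0.4891, 0.0635, 0.02]]
bk top [[0.4241, 0.0595, 0.05], [0.5299, 0.069, 0.05]]
divfloor right [[0.558, 0.1659, 0.02], [0.5566, 0.0824, 0.02]]
outer face: top edge, floor edge [[0.6877, 0.169, 0.054]] [[0.6868, 0.1645, 0.02]]
```

Request:
carry_out([
  [0.05,0.05,0.2,0,-1],
  [0.05,0.05,0.4,0,-1],
  [0.05,0.05,0.4,0,-1],
])

```text
clock: 26.55
eef_pos: [0.6492, 0.117, 0.0878]
tool_rot: [1.0, -0.002, -0.004, 0.001]
ft_force: [-1.4, -0.0, -4.4]
grip_width: 0.027
```

```bash
python3 -c "
from h import *
go(.652,.116,.054,-.3);im,m=snap('wrist','w25.png')
"
```

```text
t 26.55 tcp [0.6492 0.117  0.0878] xaxis deg -0.22 zax [-0.008 -0.001 -1.   ] w 0.027 F [-1.4 -0.  -4.4] q [0.18 0.67 0.23 1.14 0.   1.75]
move [0.031 0.01  0.338] roll 0.0008
```

View pics/w25.png

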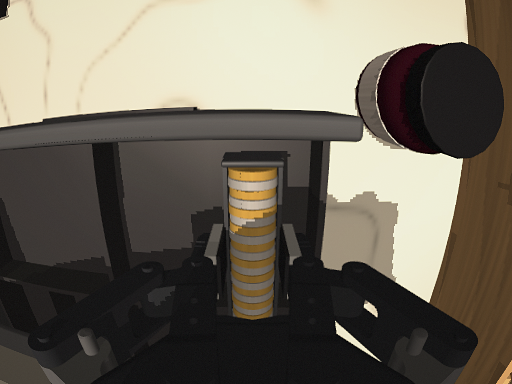

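Request:
carry_out([
  [0.02,0.01,0.15,0,-1],
  [0.02,0.01,0.28,0,-1],
  [0.02,0.01,0.33,0,-1],
  [0.02,0.01,0.34,0,-1],
  [0.02,0.01,0.34,0,-1],
])

```text
clock: 27.1
eef_pos: [0.6544, 0.1149, 0.0571]
tool_rot: [1.0, -0.003, -0.0, 0.0]
ft_force: [0.6, 0.1, -4.3]
grip_width: 0.0267
```

```bash
python3 -c "
from h import *
st();im,m=snap('wrist','w26.png')
"
```

```text
t 27.1 tcp [0.6544 0.1149 0.0571] xaxis deg -0.35 zax [-0. -0. -1.] w 0.0267 F [ 0.6  0.1 -4.3] q [0.17 0.7  0.2  1.07 0.   1.75]
```

View pics/w26.png

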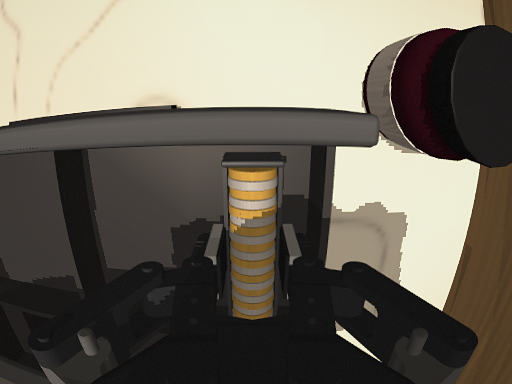

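Request:
carry_out([
  [-0.025,0,0.01,0,-1],
  [-0.025,0,0.03,0,-1],
  [-0.025,0,0.035,0,-1],
  [-0.025,0,0.035,0,-1],
])

```text
clock: 27.55
eef_pos: [0.652, 0.115, 0.0538]
tool_rot: [1.0, -0.003, -0.0, -0.0]
ft_force: [1.2, -0.7, -2.9]
grip_width: 0.0264
```

Request:
carry_out([
  [0,0,0,0,-0.3],
  [0,0,0,0,-0.22],
  [0,0,0,0,-0.22],
  [0,0,-0.2,0,-0.22],
  [0,0,-0.4,0,-0.22],
  [0,0,-0.6,0,-0.2],
  [0,0,-0.9,0,0.1],
  [0,0,-1,0,0.1],
  [0,0,-1,0,0.1],
])

```text
clock: 28.45
eef_pos: [0.6536, 0.1153, 0.1564]
tool_rot: [1.0, -0.003, 0.003, -0.0]
ft_force: [0.2, 0.4, 0.1]
grip_width: 0.047
```

```bash
python3 -c "
from h import *
st();im,m=snap('wrist','w27.png')
go(.53,.2,.2,-7)
"
```

```text
t 28.45 tcp [0.6536 0.1153 0.1564] xaxis deg -0.35 zax [ 0.005  0.001 -1.   ] w 0.047 F [0.2 0.4 0.1] q [ 0.17  0.62  0.32  1.27 -0.    1.75]
t 28.5 tcp [0.6525 0.1151 0.1544] xaxis deg -0.35 zax [ 0.002  0.    -1.   ] w 0.0468 F [0.  0.9 0.5] q [0.17 0.62 0.32 1.27 0.   1.75]
move [-1.229 -0.842 -0.459] roll 0.0739
```

View pics/w27.png

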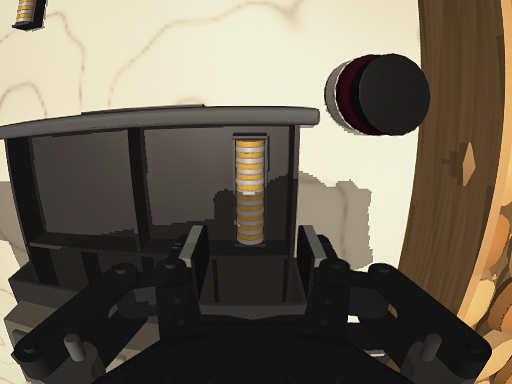

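Request:
carry_out([
  [-0.4,-0.2,-0.3,0,0.1],
  [-0.8,-0.5,-0.5,0.03,0.1],
  [-1,-0.8,-0.5,0.07,0.1],
  [-1,-0.8,-0.5,0.07,0.1],
  [-1,-0.8,-0.5,0.07,0.1],
])

```text
clock: 29.0
eef_pos: [0.5514, 0.1961, 0.2024]
tool_rot: [0.998, -0.057, -0.001, 0.001]
ft_force: [-1.3, -0.7, -0.1]
grip_width: 0.0466
```

```bash
python3 -c "
from h import *
st();im,m=snap('wrist','w28.png')
go(.4215,.28,.16,-7)
"
```

```text
t 29.0 tcp [0.5514 0.1961 0.2024] xaxis deg -6.5 zax [-0.002 -0.001 -1.   ] w 0.0466 F [-1.3 -0.7 -0.1] q [ 0.34  0.44  0.14  1.28 -0.    2.03]
t 29.05 tcp [0.552  0.1954 0.2023] xaxis deg -6.59 zax [-0.002 -0.001 -1.   ] w 0.0468 F [ 0.9 -1.3 -0.4] q [ 0.34  0.44  0.15  1.28 -0.    2.03]
move [-1.393 -0.691  0.424] roll 0.0046
```

View pics/w28.png

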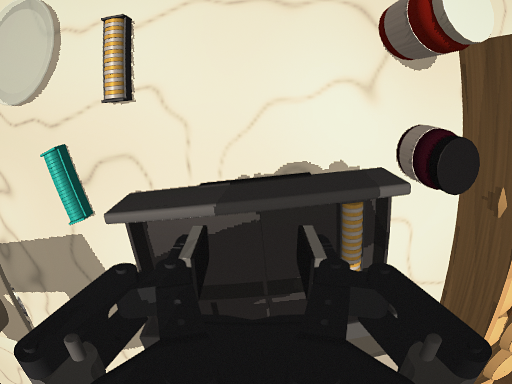

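Request:
carry_out([
  [-0.4,-0.2,0,0,0.1],
  [-0.8,-0.5,0,0,0.1],
  [-1,-0.7,0.2,0,0.1],
  [-1,-0.7,0.4,0,0.1],
  [-1,-0.7,0.4,0,0.1],
])

```text
clock: 29.55
eef_pos: [0.4595, 0.2752, 0.1601]
tool_rot: [0.998, -0.058, -0.003, 0.002]
ft_force: [-0.8, -0.7, -1.2]
grip_width: 0.047
```

Request:
carry_out([
  [-0.3,0,0,0,0.1],
  [-0.39,0,0,0,0.1],
  [-0.39,0,0,0,0.1],
  [-0.39,0,0,0,0.1],
])

```text
clock: 29.95
eef_pos: [0.424, 0.281, 0.1644]
tool_rot: [0.998, -0.059, 0.001, -0.0]
ft_force: [0.3, 0.3, 0.3]
grip_width: 0.0469
```

```bash
python3 -c "
from h import *
st();im,m=snap('wrist','w29.png')
"
```

```text
t 29.95 tcp [0.424  0.281  0.1644] xaxis deg -6.71 zax [ 0.002  0.001 -1.   ] w 0.0469 F [0.3 0.3 0.3] q [ 0.59  0.32 -0.14  1.11 -0.    2.27]
```

View pics/w29.png

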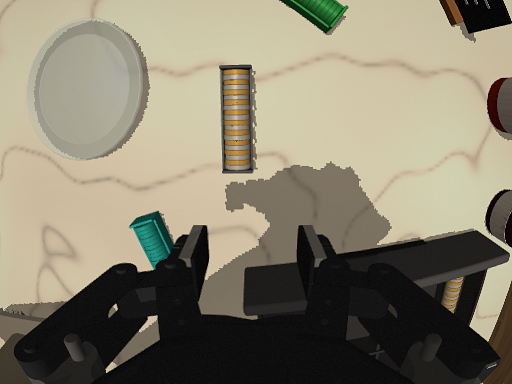

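```bash
python3 -c "
from h import *
m=imaging.camera_model('wrist')
P=plane('wrist',[(236,67),(238,171.5)],.027,m);print(P.round(4),P.mean(0),np.linalg.norm(P[0]-P[1]),np.degrees(np.arctan2(*(P[0]-P[1])[[1,0]])))
go(P.mean(0)[0],P.mean(0)[1],.075,-6.5)
"
```

```text
[[0.4229 0.3837 0.027 ]
 [0.4133 0.2934 0.027 ]] [0.41812197 0.33853255 0.027     ] 0.09082432426788703 83.90082410335418
t 30.0 tcp [0.4241 0.281  0.1644] xaxis deg -6.72 zax [ 0.002  0.001 -1.   ] w 0.0469 F [ 0.3 -0.3 -0.7] q [ 0.59  0.32 -0.14  1.11 -0.    2.27]
move [-0.128 -0.563  0.894] roll -0.0024
```

Request:
carry_out([
  [-0.1,-0.3,0.2,0,0.1],
  [-0.13,-0.57,0.5,0.005,0.1],
  [-0.13,-0.57,0.8,0.005,0.1],
  [-0.13,-0.57,0.9,0.005,0.1],
  [-0.13,-0.57,0.9,0.005,0.1],
])

```text
clock: 30.5
eef_pos: [0.4157, 0.3381, 0.0722]
tool_rot: [0.998, -0.062, -0.001, 0.001]
ft_force: [-0.7, 0.1, -1.4]
grip_width: 0.0466
```

```bash
python3 -c "
from h import *
st();im,m=snap('wrist','w30.png')
"
```

```text
t 30.5 tcp [0.4157 0.3381 0.0722] xaxis deg -7.14 zax [-0.003 -0.003 -1.   ] w 0.0466 F [-0.7  0.1 -1.4] q [ 0.68  0.46 -0.18  0.93 -0.    2.38]
```

View pics/w30.png

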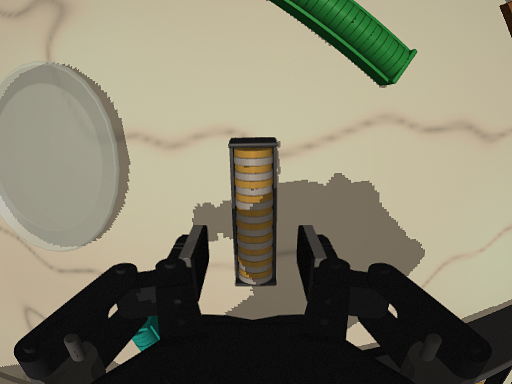

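Request:
carry_out([
  [0.01,0,0.2,0,0.1],
  [0.01,0,0.37,0,0.1],
  [0.01,0,0.39,0,0.1],
  [0.01,0,0.39,0,0.1],
  [0.01,0,0.39,0,-0.2],
  [0.01,0,0.39,0,-0.6],
  [0.01,0,0.39,0,-1],
  [0.01,0,0.39,0,-1],
  [0.01,0,0.39,0,-1],
])

```text
clock: 31.45
eef_pos: [0.418, 0.34, 0.0368]
tool_rot: [0.998, -0.062, 0.001, -0.001]
ft_force: [-1.6, -0.1, 5.8]
grip_width: 0.0266
```

Request:
carry_out([
  [0,0,-0.3,0,-1],
  [0,0,-0.7,0,-1],
  [0,0,-1,0,-1],
  [0.2,0.2,-1,-0.02,-1],
  [0.6,0.5,-1,-0.05,-1],
  [1,0.9,-1,-0.075,-1],
  [1,1,-1,-0.075,-1],
  [1,1,-1,-0.075,-1],
  [1,1,-1,-0.075,-1],
])

```text
clock: 32.35
eef_pos: [0.5035, 0.2274, 0.1346]
tool_rot: [1.0, -0.004, -0.001, -0.0]
ft_force: [0.0, 1.1, -3.9]
grip_width: 0.0266
```

```bash
python3 -c "
from h import *
go(.592,.116,.13,-.3);im,m=snap('wrist','w31.png')
"
```

```text
t 32.35 tcp [0.5035 0.2274 0.1346] xaxis deg -0.4 zax [-0.001  0.    -1.   ] w 0.0266 F [ 0.   1.1 -3.9] q [ 0.42  0.42 -0.06  1.09  0.    2.  ]
move [0.893 1.108 0.044] roll -0.0011
```

View pics/w31.png

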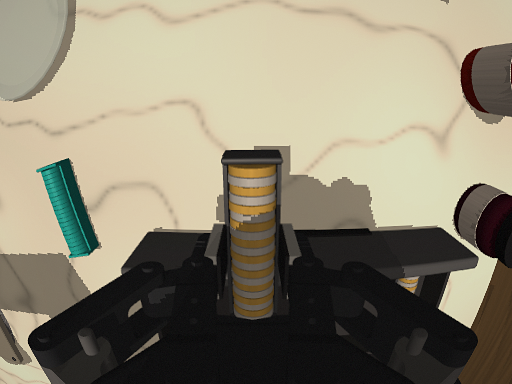

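Request:
carry_out([
  [0.4,0.4,0,0,-1],
  [0.7,0.8,0,0,-1],
  [0.89,1,0,0,-1],
  [0.89,1,0,0,-1],
  [0.89,1,0.2,0,-1],
  [0.89,1,0.4,0,-1],
  [0.89,1,0.4,0,-1],
])

```text
clock: 33.1
eef_pos: [0.5936, 0.1255, 0.0954]
tool_rot: [1.0, -0.003, 0.002, 0.003]
ft_force: [1.0, -6.8, 1.1]
grip_width: 0.0269
```

```bash
python3 -c "
from h import *
go(.592,.116,.0565,-.3);im,m=snap('wrist','w32.png')
"
```

```text
t 33.1 tcp [0.5936 0.1255 0.0954] xaxis deg -0.4 zax [ 0.004 -0.006 -1.   ] w 0.0269 F [ 1.  -6.8  1.1] q [ 0.21  0.56  0.05  1.06 -0.01  1.79]
move [-0.016  0.093  0.389] roll -0.0011
```

View pics/w32.png

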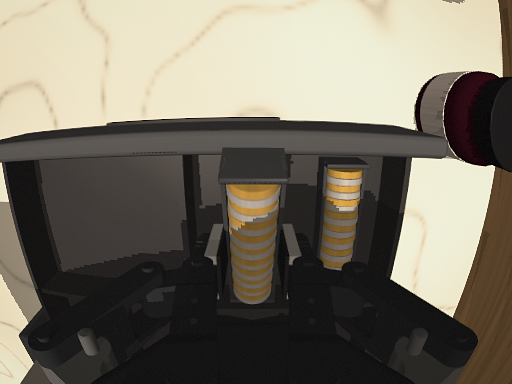

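Request:
carry_out([
  [0,0,-0.2,0,-1],
  [0,0,-0.4,0,-1],
  [0,0.1,-0.4,0,-1],
  [0,0.1,-0.4,0,-1],
])

```text
clock: 33.55
eef_pos: [0.5919, 0.1173, 0.1348]
tool_rot: [1.0, -0.003, 0.0, 0.0]
ft_force: [0.7, -0.2, -3.4]
grip_width: 0.0265
```

```bash
python3 -c "
from h import *
st();im,m=snap('wrist','w33.png');im,m=snap('scene','s33.png');crop(im,180,170,330,290,5,'c33.png');im,m=snap('side','d33.png');crop(im,220,130,370,250,5,'c34.png')
"
```

```text
t 33.55 tcp [0.5919 0.1173 0.1348] xaxis deg -0.3 zax [ 0.    -0.001 -1.   ] w 0.0265 F [ 0.7 -0.2 -3.4] q [ 0.2   0.52  0.09  1.14 -0.    1.77]
```

View pics/w33.png

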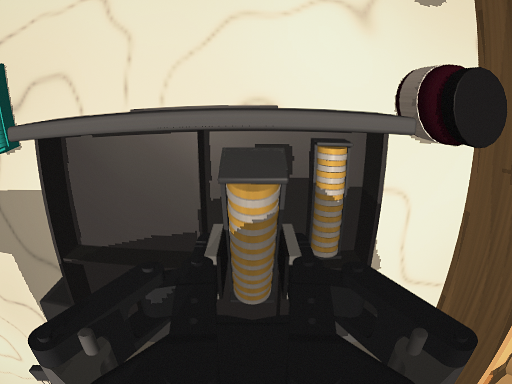

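View pics/c33.png

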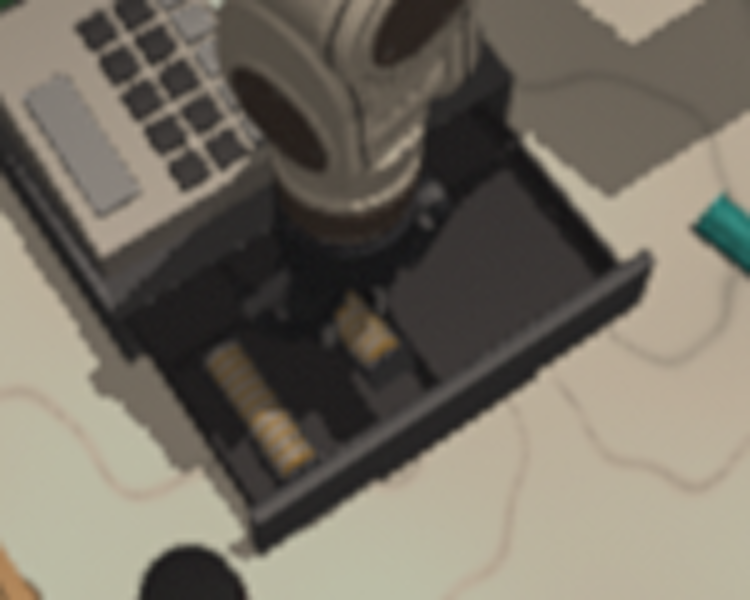

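View pics/c34.png

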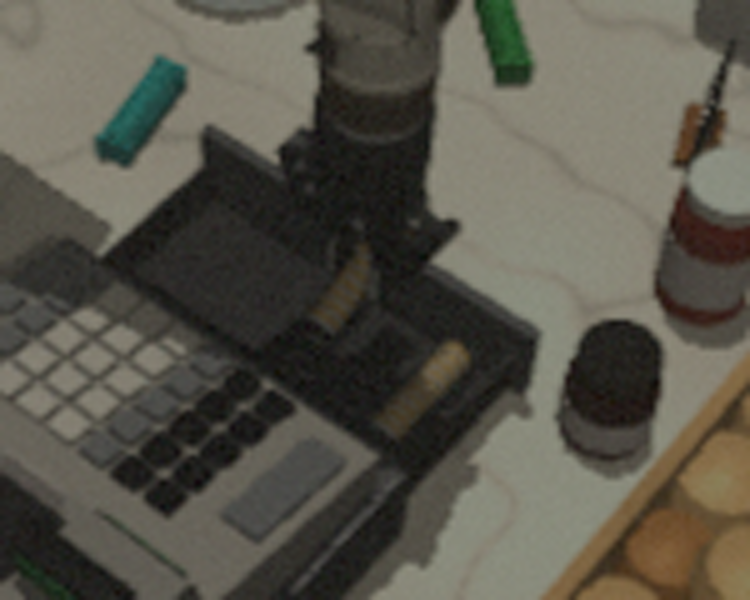

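Request:
carry_out([
  [0,0.03,0.2,0,-1],
  [0,0.03,0.4,0,-1],
  [0,0.03,0.5,0,-1],
  [0,0.03,0.5,0,-1],
])

```text
clock: 34.1
eef_pos: [0.5903, 0.1139, 0.082]
tool_rot: [1.0, -0.003, -0.003, 0.001]
ft_force: [0.3, -1.0, -2.7]
grip_width: 0.0266
```

```bash
python3 -c "
from h import *
go(.592,.116,.0565,-.3);im,m=snap('wrist','w34.png')
"
```

```text
t 34.1 tcp [0.5903 0.1139 0.082 ] xaxis deg -0.33 zax [-0.006 -0.001 -1.   ] w 0.0266 F [ 0.3 -1.  -2.7] q [0.19 0.57 0.02 1.03 0.   1.77]
move [ 0.018 -0.022  0.255] roll -0.0004
```

View pics/w34.png

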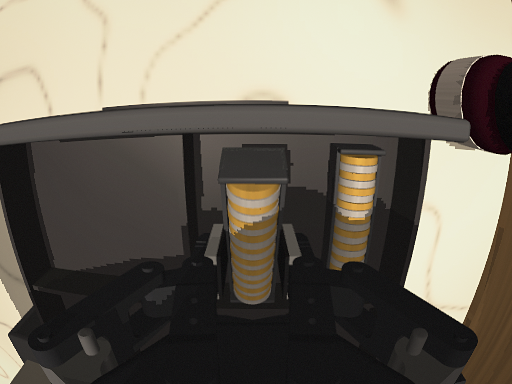

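Request:
carry_out([
  [0.01,0.01,0.06,0,-1],
  [0.01,0.01,0.12,0,-1],
  [0.01,0.01,0.16,0,-1],
  [0.01,0.01,0.16,0,-1],
])

```text
clock: 34.55
eef_pos: [0.5944, 0.1134, 0.0711]
tool_rot: [1.0, -0.003, 0.002, -0.0]
ft_force: [-2.2, 1.0, 5.7]
grip_width: 0.0266
```

Request:
carry_out([
  [0,0,0.04,0,-1],
  [0,0,0.08,0,-1],
  [0,0,0.1,0,-1],
  [0,0,0.1,0,-1],
])

```text
clock: 34.95
eef_pos: [0.5946, 0.115, 0.0627]
tool_rot: [1.0, -0.003, 0.002, -0.002]
ft_force: [-4.7, 5.2, 13.3]
grip_width: 0.0266
```

```bash
python3 -c "
from h import *
go(.592,.116,.0565,-.3);im,m=snap('wrist','w35.png')
"
```

```text
t 34.95 tcp [0.5946 0.115  0.0627] xaxis deg -0.29 zax [ 0.004  0.004 -1.   ] w 0.0266 F [-4.7  5.2 13.3] q [0.19 0.59 0.   0.98 0.   1.77]
move [-0.026 -0.009  0.062] roll 0.0001
```

View pics/w35.png

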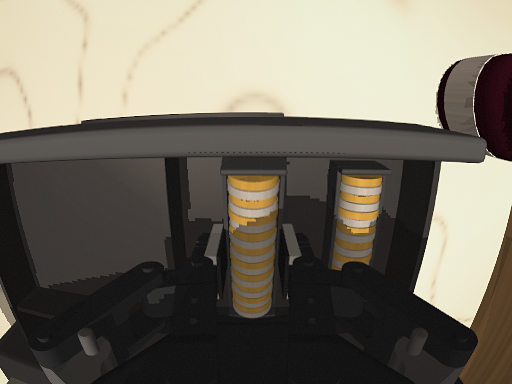

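Request:
carry_out([
  [-0.02,0.02,0.02,0,-1],
  [-0.02,0.03,0.04,0,-1],
  [-0.02,0.03,0.05,0,-1],
  [-0.02,0.03,0.05,0,-1],
])

```text
clock: 35.4
eef_pos: [0.5941, 0.1121, 0.0584]
tool_rot: [1.0, -0.003, 0.004, -0.002]
ft_force: [-2.5, 3.9, 13.6]
grip_width: 0.0262
```

```bash
python3 -c "
from h import *
go(.592,.116,.0565,-.3);im,m=snap('wrist','w36.png')
"
```

```text
t 35.4 tcp [0.5941 0.1121 0.0584] xaxis deg -0.29 zax [ 0.008  0.004 -1.   ] w 0.0262 F [-2.5  3.9 13.6] q [ 0.19  0.59 -0.01  0.97  0.    1.76]
move [-0.022 -0.039  0.019] roll 0.0001
```

View pics/w36.png

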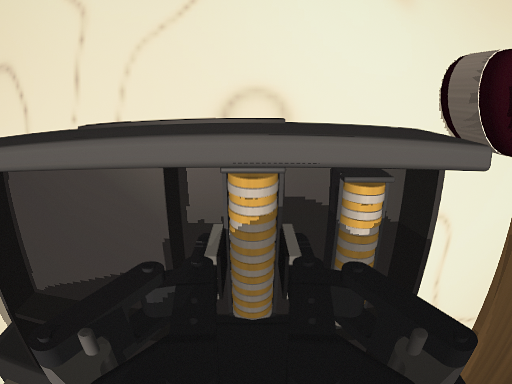

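Request:
carry_out([
  [0,0,0,0,-0.3],
  [0,0,0,0,-0.22],
  [0,0,0,0,-0.2],
  [0,0,0,0,-0.2],
  [0,0,-0.2,0,-0.2],
  [0,0,-0.4,0,-0.2],
  [0,0,-0.7,0,0],
  [0,0,-1,0,0],
  [0,0,-1,0,0],
  [0,0,-1,0,0],
])

```text
clock: 36.45
eef_pos: [0.5918, 0.11, 0.1542]
tool_rot: [1.0, -0.003, 0.001, -0.0]
ft_force: [-0.3, 0.7, 0.1]
grip_width: 0.0424
```

```bash
python3 -c "
from h import *
st();im,m=snap('wrist','w37.png')
"
```

```text
t 36.45 tcp [0.5918 0.11   0.1542] xaxis deg -0.36 zax [ 0.001  0.    -1.   ] w 0.0424 F [-0.3  0.7  0.1] q [ 0.18  0.5   0.11  1.18 -0.    1.76]
```

View pics/w37.png

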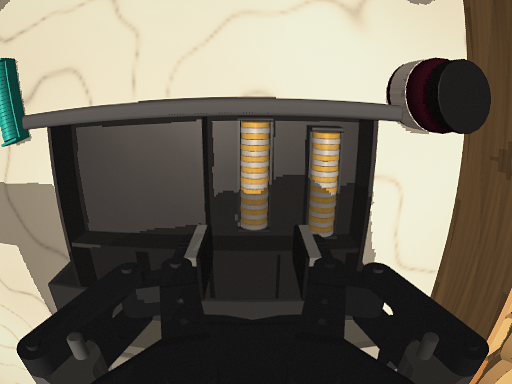

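```bash
python3 -c "
from h import *
im=cv2.imread('pics/w37.png');m=imaging.camera_model('wrist')
crop(im,190,90,390,260,4,'c37.png')
im,m2=snap('scene','s37.png');crop(im,180,170,330,290,5,'c38.png')
P=plane('wrist',[(255,121),(254,229),(326,128),(321,236)],.047,m);print(P.round(4),np.linalg.norm(P[0]-P[1]),np.linalg.norm(P[2]-P[3]))
"
```

```text
[[0.5935 0.167  0.047 ]
 [0.5923 0.0796 0.047 ]
 [0.6478 0.1622 0.047 ]
 [0.6489 0.0719 0.047 ]] 0.08735723424398724 0.09024501830397558
```

View pics/c37.png

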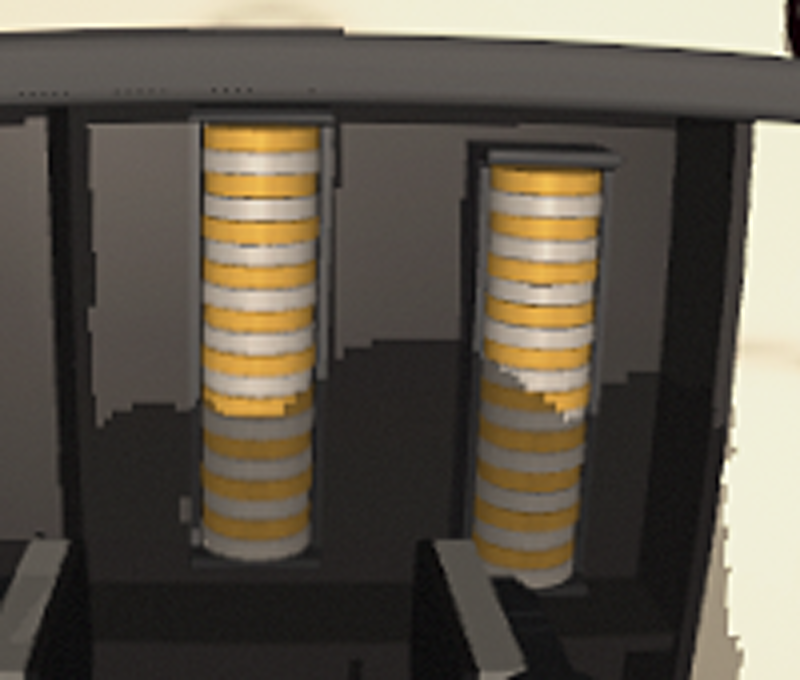

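View pics/c38.png

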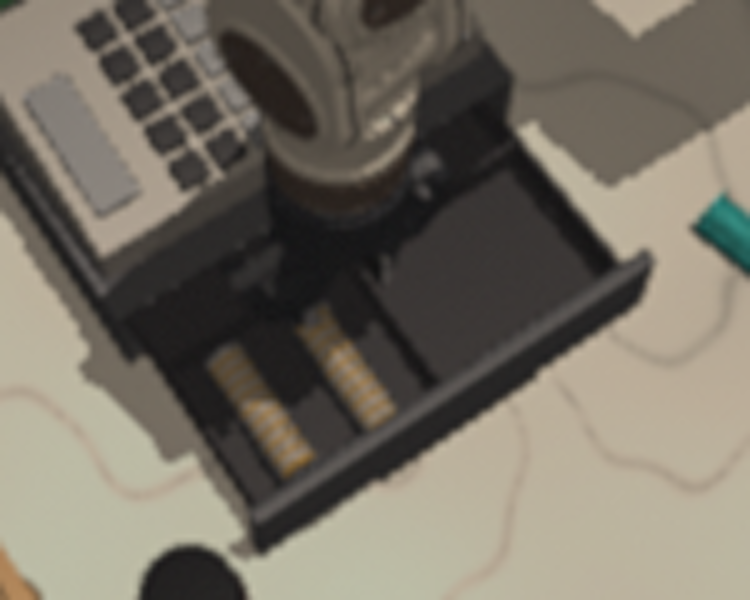

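Request:
carry_out([
  [-0.2,-0.4,0,0,-0.2],
  [-0.41,-0.8,0,0,-0.6],
  [-0.41,-1,0,0,-1],
  [-0.41,-1,0,0,-1],
  [-0.41,-1,0.3,0,-1],
  [-0.41,-1,0.6,0,-1],
  [-0.41,-1,0.6,0,-1],
])

```text
clock: 37.25
eef_pos: [0.5471, 0.2079, 0.0883]
tool_rot: [1.0, -0.003, -0.005, 0.002]
ft_force: [-0.7, -0.2, -0.5]
grip_width: 0.0001
```

```bash
python3 -c "
from h import *
go(.551,.2,.09,-.3);im,m=snap('wrist','w38.png');im,m=snap('side','d38.png');im,m=snap('scene','s38.png')
"
```

```text
t 37.25 tcp [0.5471 0.2079 0.0883] xaxis deg -0.4 zax [-0.011 -0.005 -1.   ] w 0.0001 F [-0.7 -0.2 -0.5] q [ 0.36  0.53 -0.01  1.03 -0.    1.94]
move [ 0.039  0.079 -0.017] roll -0.0011
```

View pics/d38.png

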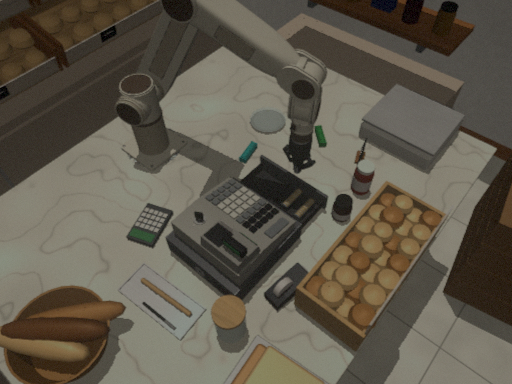

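View pics/w38.png

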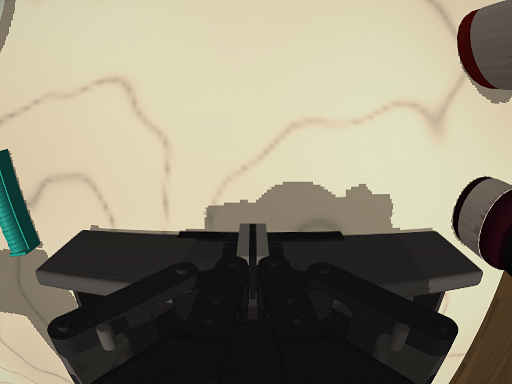

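View pics/s38.png

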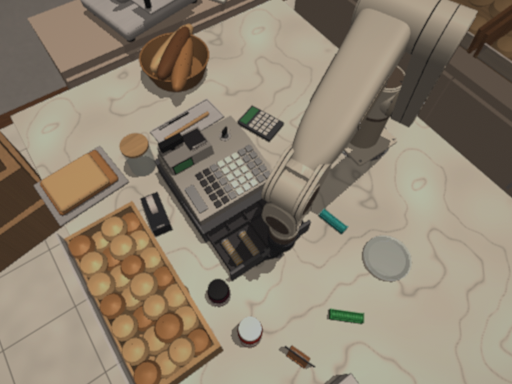

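Request:
carry_out([
  [0.03,0.06,0,0,-1],
  [0.04,0.12,0,0,-1],
  [0.04,0.2,0,0,-1],
  [0.04,0.28,0,0,-1],
  [0.04,0.36,0,0,-1],
  [0.04,0.44,0,0,-1],
  [0.04,0.52,0,0,-1],
  [0.04,0.6,0,0,-1],
  [0.04,0.68,0,0,-1],
  [0.04,0.76,0,0,-1],
  [0.04,0.84,0,0,-1],
  [0.04,0.92,0,0,-1],
  [0.04,1,0,0,-1],
  [0.04,1,0,0,-1],
])

```text
clock: 38.8
eef_pos: [0.5556, 0.1106, 0.0952]
tool_rot: [1.0, -0.003, 0.002, -0.002]
ft_force: [1.3, 5.5, 1.5]
grip_width: -0.0001
```

```bash
python3 -c "
from h import *
go(.551,.05,.09,-.3);im,m=snap('wrist','w39.png');im,m=snap('side','d39.png');crop(im,200,110,360,230,4.8,'c39.png')
"
```

```text
t 38.8 tcp [0.5556 0.1106 0.0952] xaxis deg -0.37 zax [ 0.003  0.003 -1.   ] w -0.0001 F [1.3 5.5 1.5] q [ 0.2   0.48 -0.08  1.    0.    1.77]
move [-0.042  0.607  0.05 ] roll -0.0008
```

View pics/c39.png

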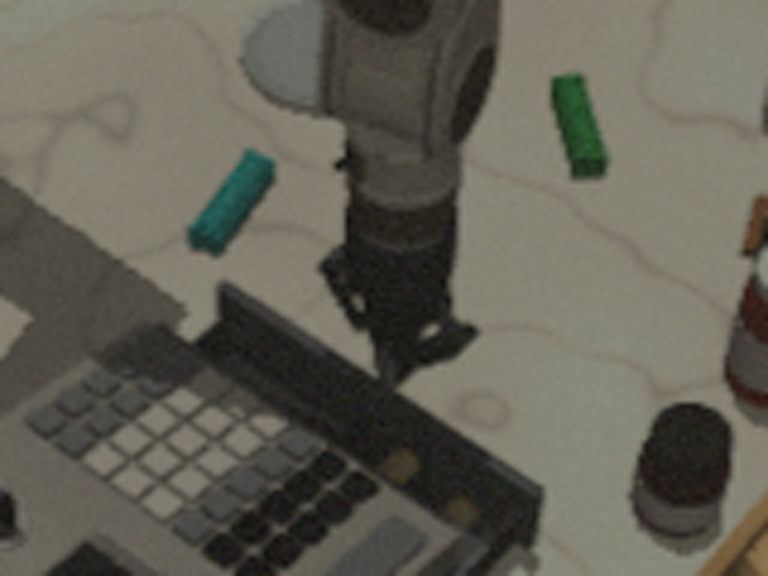

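View pics/w39.png

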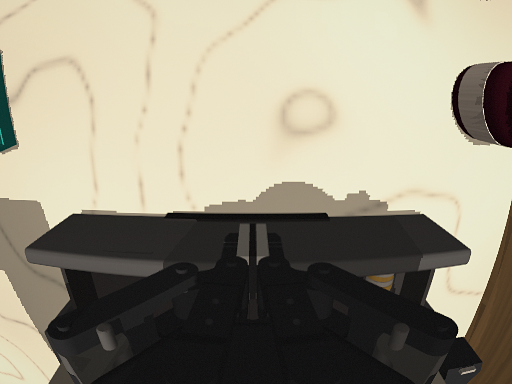

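Request:
carry_out([
  [-0.02,0.03,0.03,0,-1],
  [-0.04,0.1,0.05,0,-1],
  [-0.04,0.18,0.05,0,-1],
  [-0.04,0.26,0.05,0,-1],
  [-0.04,0.34,0.05,0,-1],
  [-0.04,0.42,0.05,0,-1],
  [-0.04,0.46,0.05,0,-1],
  [-0.04,0.46,0.05,0,-1],
])

```text
clock: 39.7
eef_pos: [0.5525, 0.067, 0.091]
tool_rot: [1.0, -0.002, 0.003, -0.003]
ft_force: [2.0, 9.4, 4.6]
grip_width: 0.0001
```

```bash
python3 -c "
from h import *
go(.551,.045,.09,-.3);im,m=snap('wrist','w40.png');im,m=snap('side','d40.png');crop(im,200,110,360,230,4.8,'c40.png')
"
```

```text
t 39.7 tcp [0.5525 0.067  0.091 ] xaxis deg -0.27 zax [ 0.006  0.007 -1.   ] w 0.0001 F [2.  9.4 4.6] q [ 0.12  0.47 -0.12  0.98  0.01  1.69]
move [-0.014  0.22   0.009] roll 0.0004
```

View pics/c40.png

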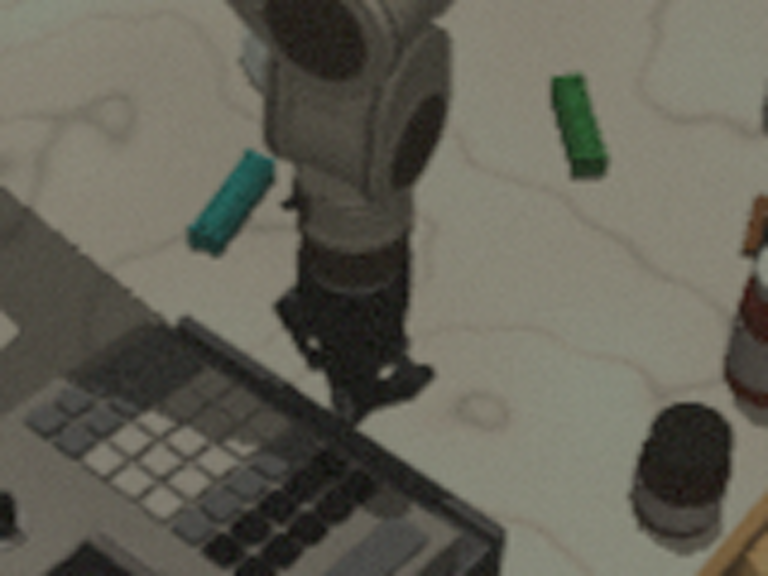

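View pics/w40.png

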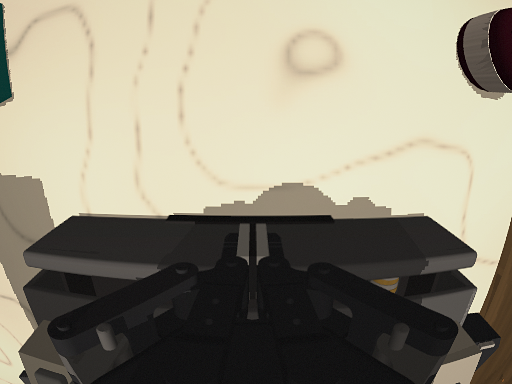

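Request:
carry_out([
  [-0.01,0.05,0.01,0,-1],
  [-0.01,0.1,0.01,0,-1],
  [-0.01,0.15,0.01,0,-1],
  [-0.01,0.2,0.01,0,-1],
  [-0.01,0.24,0.01,0,-1],
  [-0.01,0.24,0.01,0,-1],
])

```text
clock: 40.4
eef_pos: [0.5521, 0.0467, 0.0908]
tool_rot: [1.0, -0.0, 0.004, -0.006]
ft_force: [2.3, 17.3, 7.3]
grip_width: -0.0002
```

```bash
python3 -c "
from h import *
go(.551,.045,.09,-.3);im,m=snap('wrist','w41.png');im,m=snap('side','d41.png');crop(im,200,110,360,230,4.8,'c41.png')
"
```

```text
t 40.4 tcp [0.5521 0.0467 0.0908] xaxis deg -0.04 zax [ 0.008  0.012 -1.   ] w -0.0002 F [ 2.3 17.3  7.3] q [ 0.08  0.46 -0.13  0.97  0.01  1.65]
move [-0.011  0.018  0.008] roll 0.0029
```

View pics/c41.png

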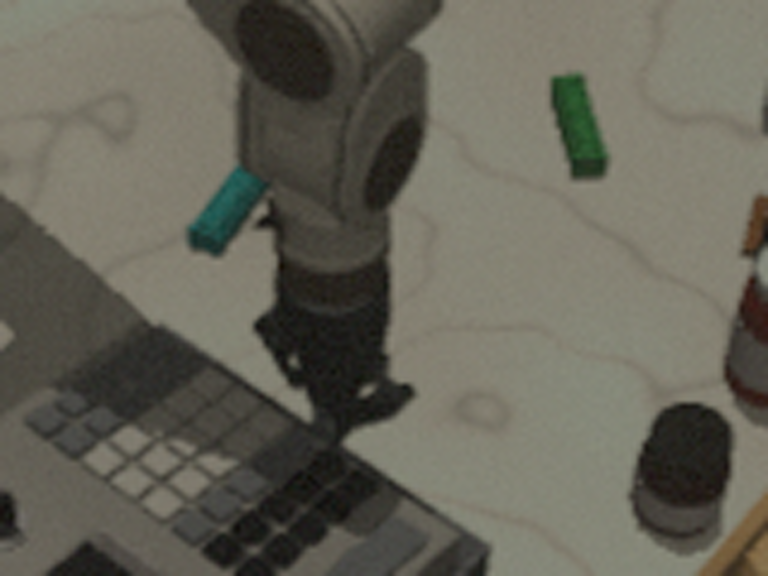

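View pics/w41.png

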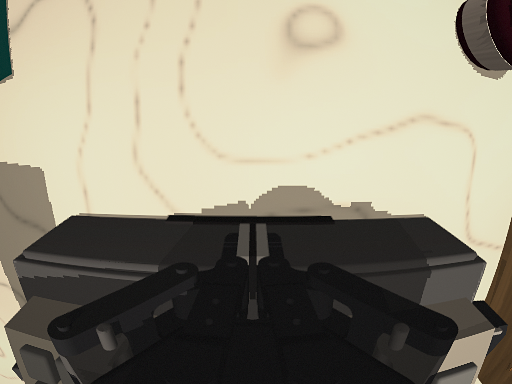

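Request:
carry_out([
  [0,0.03,0,0,-1],
  [0,0.05,0,0,-1],
  [0,0.07,0,0,-1],
  [0,0.07,0,0,-1],
])

```text
clock: 40.9
eef_pos: [0.5521, 0.0461, 0.091]
tool_rot: [1.0, 0.002, 0.004, -0.014]
ft_force: [2.5, 36.2, 6.7]
grip_width: 0.0003
```

```bash
python3 -c "
from h import *
st()
"
```

```text
t 40.9 tcp [0.5521 0.0461 0.091 ] xaxis deg 0.18 zax [ 0.008  0.028 -1.   ] w 0.0003 F [ 2.5 36.2  6.7] q [ 0.07  0.46 -0.13  0.97  0.03  1.64]
```

Request:
carry_out([
  [0,-0.05,0,0,-1],
  [0,-0.15,0,0,-1],
  [0,-0.3,0,0,-1],
  [0,-0.5,-0.3,0,-1],
  [0,-0.6,-0.8,0,-1],
  [0,-0.6,-1,0,-1],
  [0,-0.6,-1,0,-1],
])

```text
clock: 41.6
eef_pos: [0.5513, 0.0937, 0.1918]
tool_rot: [1.0, -0.003, 0.004, 0.0]
ft_force: [-0.3, 0.3, -0.6]
grip_width: 0.0001
```

```bash
python3 -c "
from h import *
st();im,m=snap('wrist','w42.png');im,m=snap('side','d42.png');im,m=snap('scene','s42.png')
"
```

```text
t 41.6 tcp [0.5513 0.0937 0.1918] xaxis deg -0.34 zax [ 0.007 -0.    -1.   ] w 0.0001 F [-0.3  0.3 -0.6] q [ 0.17  0.39  0.04  1.22 -0.    1.75]
```

View pics/w42.png

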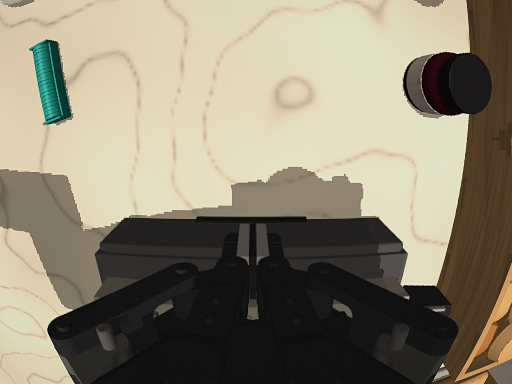

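View pics/d42.png

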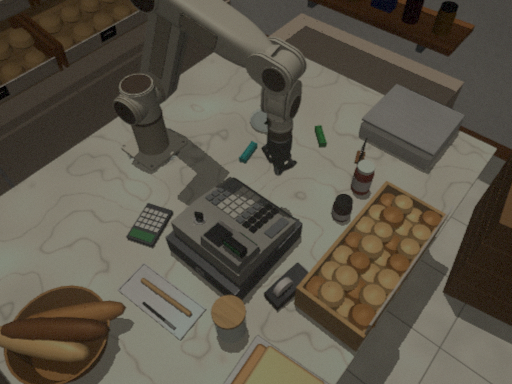

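```bash
python3 -c "
from h import *
a=cv2.imread('pics/scene0.png');b=cv2.imread('pics/s42.png')
c=np.hstack([x[170:250,190:300] for x in (a,b)]);cv2.imwrite('pics/c42.png',cv2.resize(c,None,fx=3.5,fy=3.5,interpolation=cv2.INTER_CUBIC))
a=cv2.imread('pics/side0.png');b=cv2.imread('pics/d42.png')
c=np.hstack([x[165:265,220:310] for x in (a,b)]);cv2.imwrite('pics/c43.png',cv2.resize(c,None,fx=4,fy=4,interpolation=cv2.INTER_CUBIC))
go(.4725,-.1925,.268,-63.3)
"
```

```text
t 41.75 tcp [0.5483 0.0928 0.1866] xaxis deg -0.38 zax [-0.003 -0.001 -1.   ] w -0.0 F [-0.8 -0.3  0.9] q [ 0.17  0.39  0.03  1.21 -0.    1.75]
move [-0.741  2.859 -0.809] roll 0.6991
```

View pics/c42.png

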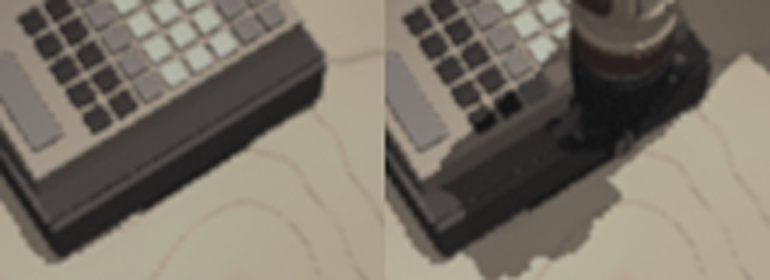

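View pics/c43.png

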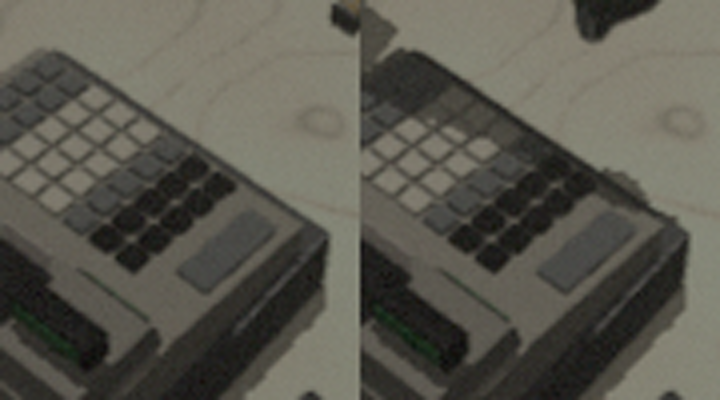

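Request:
carry_out([
  [-0.1,0,-0.5,0,-0.5],
  [-0.3,0.2,-0.9,0,0],
  [-0.6,0.6,-1,0,0],
  [-0.74,1,-1,0,0],
  [-0.74,1,-1,0,0],
])

```text
clock: 42.25
eef_pos: [0.472, -0.0101, 0.2869]
tool_rot: [1.0, -0.006, -0.002, 0.001]
ft_force: [0.8, 1.1, -0.9]
grip_width: 0.0429
```

Request:
carry_out([
  [0,0.4,0,0.08,0],
  [0,0.8,0,0.16,0],
  [0,1,0,0.24,0],
  [0,1,0,0.32,0],
  [0,1,0,0.4,0],
  [0,1,0,0.48,0],
  [0,1,0,0.56,0],
  [0,1,0,0.64,0],
  [0,1,0,0.7,0],
  [0,1,0,0.7,0],
])

```text
clock: 43.25
eef_pos: [0.4735, -0.106, 0.2858]
tool_rot: [0.851, -0.525, -0.002, 0.001]
ft_force: [0.4, -0.1, -0.0]
grip_width: 0.0428
```

```bash
python3 -c "
from h import *
go(.4725,-.1925,.268,-63.3)
"
```

```text
t 43.25 tcp [ 0.4735 -0.106   0.2858] xaxis deg -63.35 zax [-0.004  0.001 -1.   ] w 0.0428 F [ 0.4 -0.1 -0. ] q [-0.22  0.2   0.03  1.41 -0.    2.46]
move [0.769 0.396 0.177] roll -0.0006
```

Request:
carry_out([
  [0.4,0.2,0,0,0],
  [0.77,0.4,0.1,0,0],
  [0.77,0.4,0.3,0,0],
  [0.77,0.4,0.5,0,0],
  [0.77,0.4,0.5,0,0],
])

```text
clock: 43.75
eef_pos: [0.4706, -0.1925, 0.2337]
tool_rot: [0.851, -0.525, -0.004, 0.001]
ft_force: [-1.1, 0.3, -1.1]
grip_width: 0.0428
```

```bash
python3 -c "
from h import *
go(.4725,-.1923,.186,-63.3);im,m=snap('wrist','w43.png');crop(im,120,100,380,300,3,'c44.png')
"
```

```text
t 43.75 tcp [ 0.4706 -0.1925  0.2337] xaxis deg -63.31 zax [-0.008  0.003 -1.   ] w 0.0428 F [-1.1  0.3 -1.1] q [-0.39  0.27 -0.01  1.3  -0.    2.29]
move [ 0.01  -0.021  0.477] roll -0.0001
```

View pics/c44.png

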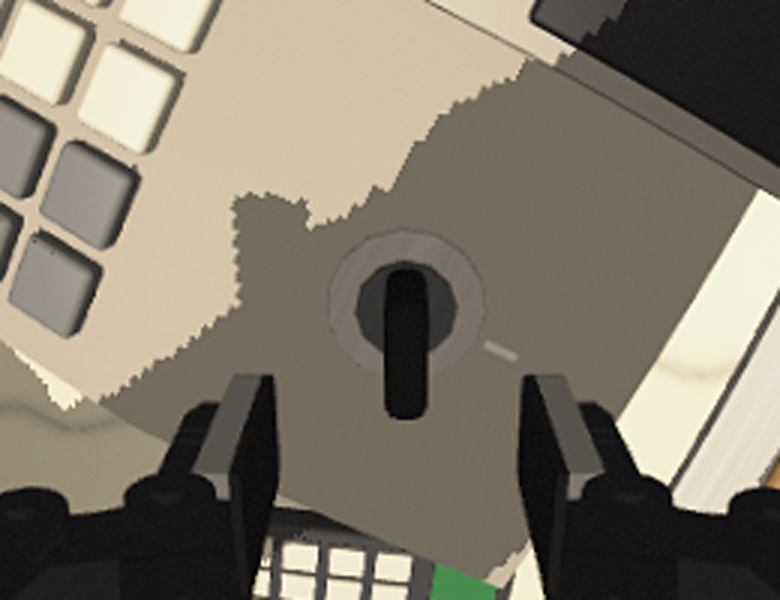

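Aligned. Descend and close.

Request:
carry_out([
  [0.01,-0.01,0.2,0,0],
  [0.01,-0.01,0.4,0,0],
  [0.01,-0.01,0.48,0,0],
  [0.01,-0.01,0.48,0,0],
  [0.01,-0.01,0.48,0,0],
])

```text
clock: 44.3
eef_pos: [0.4748, -0.1934, 0.1908]
tool_rot: [0.851, -0.525, 0.001, -0.0]
ft_force: [-0.2, 0.3, -0.5]
grip_width: 0.0429
```

```bash
python3 -c "
from h import *
go(.4725,-.1923,.186,-63.3);im,m=snap('wrist','w44.png');crop(im,120,100,380,300,3,'c45.png')
"
```

```text
t 44.3 tcp [ 0.4748 -0.1934  0.1908] xaxis deg -63.3 zax [ 0.001 -0.    -1.   ] w 0.0429 F [-0.2  0.3 -0.5] q [-0.39  0.3  -0.09  1.18 -0.    2.29]
move [-0.02   0.016  0.048] roll -0.0
```

View pics/c45.png

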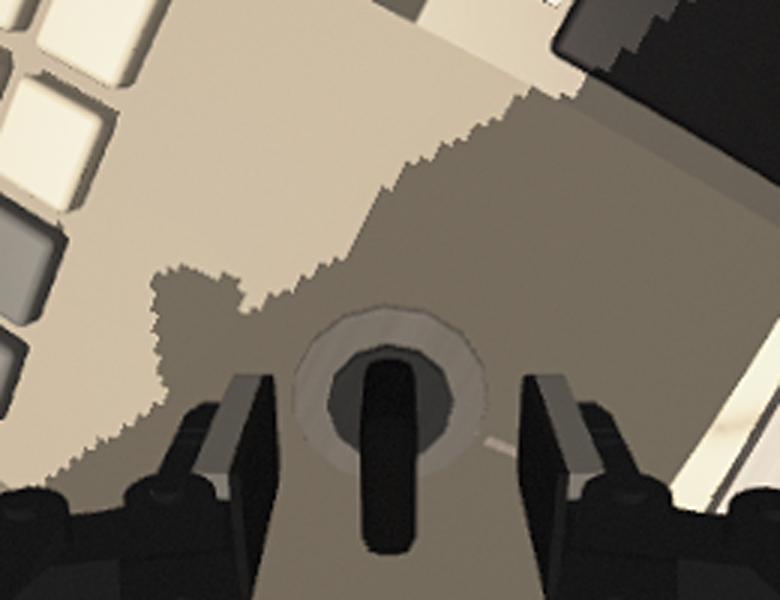

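Correct by (−0.02, +0.015, +0.045), close, then turn back counter-clockwise 63°.

Request:
carry_out([
  [-0.02,0.015,0.045,0,0],
  [-0.02,0.015,0.045,0,0],
  [-0.02,0.015,0.045,0,-0.5],
  [-0.02,0.015,0.045,0,-1],
  [-0.02,0.015,0.045,0,-1],
  [-0.02,0.015,0.045,0,-1],
  [-0.02,0.015,0.045,0,-1],
])

```text
clock: 45.05
eef_pos: [0.4723, -0.1928, 0.1857]
tool_rot: [0.851, -0.525, 0.001, 0.0]
ft_force: [0.2, -2.4, 1.9]
grip_width: 0.008
```

Request:
carry_out([
  [0,0,0,-0.08,-1],
  [0,0,0,-0.16,-1],
  [0,0,0,-0.24,-1],
  [0,0,0,-0.32,-1],
  [0,0,0,-0.4,-1],
  [0,0,0,-0.48,-1],
  [0,0,0,-0.56,-1],
  [0,0,0,-0.64,-1],
  [0,0,0,-0.69,-1],
  [0,0,0,-0.7,-1],
  [0,0,0,-0.7,-1],
])

```text
clock: 46.15
eef_pos: [0.4719, -0.1926, 0.1857]
tool_rot: [1.0, -0.004, 0.0, 0.0]
ft_force: [-0.8, -2.5, 3.1]
grip_width: 0.0078
```

Request:
carry_out([
  [0,0,0,0,-0.3],
  [0,0,0,0,0],
  [0,0,0,0,0],
  [0,0,-0.3,0,0],
  [0,0,-0.6,0,0],
  [0,0,-0.8,0,0],
  [0,0,-0.8,0,0],
  [0,0,-0.8,0,0],
])

```text
clock: 46.95
eef_pos: [0.472, -0.1922, 0.265]
tool_rot: [1.0, -0.003, 0.0, -0.0]
ft_force: [1.0, 0.0, 0.2]
grip_width: 0.0424
```

```bash
python3 -c "
from h import *
st();im,m=snap('wrist','w45.png');im,m=snap('side','d45.png');im,m=snap('scene','s45.png')
"
```

```text
t 46.95 tcp [ 0.472  -0.1922  0.265 ] xaxis deg -0.35 zax [ 0.  0. -1.] w 0.0424 F [1.  0.  0.2] q [-0.39  0.26  0.05  1.36  0.    1.19]
```

View pics/w45.png

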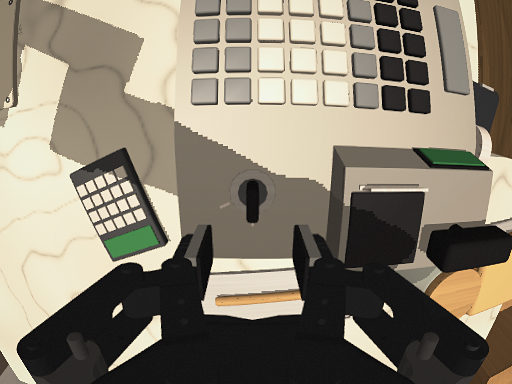

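View pics/d45.png

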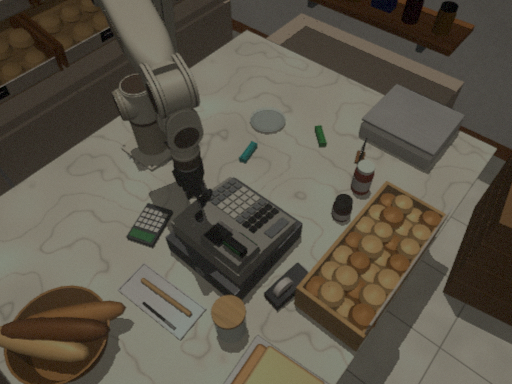

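View pics/s45.png

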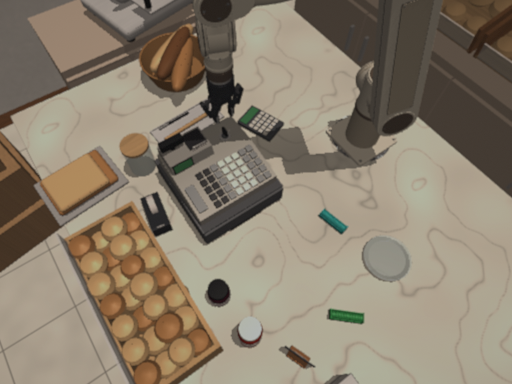

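```bash
python3 -c "
from h import *
print(order.job_done())
"
```

```text
the job is handed in; nothing more can be done
None
```

The till job is done and handed in, at about 47 s of the 210 s allowed. No verdict came back.

- **Opening the till:** I turned the key clockwise by 63° and it stayed there. The dowel went into the back hole and the drawer sprang out. I laid the dowel back in the pen tray.
- **Cassettes:** Only two were on the counter, both long (about 95 mm). I set both in the left-hand bay. I found no short ones, and the green and turquoise look-alikes were left alone.
- **Closing up:** I pushed the drawer shut until it stopped, then turned the key back to locked.

**Last checks:** The final pictures show the key back in its starting direction and the dowel lying in the tray. The drawer is still shut, looking as it did at the start, and the jars, card, dish and calculator look undisturbed.

**What did not go smoothly:**
- **Tilted cassette:** The second cassette caught on the drawer's front edge and tilted in the grip. I lifted it and levelled it against the bay floor before letting go. It looked flat from above, but I judged that by eye only.
- **Drawer push:** The last push reached about 36 N at the stop. That force was at the fingertips, not the gripper's body.
- **Position readings:** Early camera readings of the key's position differed by about 4 mm between views, so I used the closer view.

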